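# Load the sample tray, reset and lock the mixer console

### The arm

A 6-joint arm with a two-finger parallel gripper is mounted at the origin on the work surface. World frame = base frame: x ahead of the robot, y to its left, z up, the work surface at z = 0. Lengths are in mm, angles in rad, forces in N, time in s.
With the tool pointing down it reaches from about 400 to 925 mm from the base axis. Payload 12.5 kg.
Tool frame: the origin (TCP) lies between the finger pads; the fingertips stand 11 mm ahead of it and the grasp point (between the pads) lies 8 mm behind it (env.tip_extent is the distance from the TCP to the fingertips, in mm); x points along the fingers, z is the direction in which the jaws open and shut, and the axes are right-handed (so a half turn about x gives the same grasp; the last joint's range is limited). The gripper opens to 95 mm and grips with 3 to 60 N. Pads are 20 mm wide; open, the fingers measure 119 mm over their backs; the gripper's body (75 mm by 180 mm) begins 59 mm behind the grasp point.
Start: joints at [-1.261, 0.491, 1.559, -0, 1.092, -0.106], TCP at [252.475, -571.753, 225.661] pointing down, gripper open.
Joint ranges: [-3.1, 3.1], [-0.84, 2.19], [0.05, 2.79], [-1.13, 4.28], [0.06, 2.93], [-2.69, 2.69]. Speed limits (rad/s): [2.22, 2.22, 2.79, 3.14, 3.14, 3.14].

### API

Orientations are given as [roll, pitch, yaw] about the fixed x, y, z axes, in that order (R = Rz(yaw) Ry(pitch) Rx(roll)).
In Python, from cell import status, imaging, env gives the robot as it stands. The module is installed in compiled form; this text tells all that it offers.
- The arm moves only by the tool apply_moves, never from a script. Its argument "increments" is a list of rows, each a list of 5 numbers: the closure, from 0 (fully open) to 1 (shut), then the shift along the tool's x, y, z in mm, then the turn about the tool's x in degrees. A call has 1 to 10 rows; each row shifts and turns the commanded pose from where the row before left it, along the tool's axes as they then stand; what a row does not reach is not made up. A row lasts 1/10 s, in which the tool goes at most 50 mm and 8.59 degrees, less where a joint would pass 70% of its speed; a pose out of reach is approached as far as the arm can. A call with a gripper value outside its range is refused whole. The fingers move at their own pace and stop on an object; the grip force is fixed at half the most. Time passes only in rows, so rows that do not move let the fingers close. It gives the time, the measured TCP pose, the force and the opening at its end, in the units of the state.
- status.state(): the state, without advancing time (a new reading comes with each control period).
- imaging.read_camera(name): name is "scene" or "top"; returns a dict with "pixels" (400x640x3 uint8, red, green, blue), "fovy" (degrees; the focal length in pixels is half the picture's height over the tangent of half this angle, whatever the lens; pixels are square), "cx", "cy" (the principal point, pixels), "distortion" ([k1, k2, p1, p2, k3] as OpenCV has them; the pictures are not rectified), "R" (3x3) and "t" (3): a world point X has camera coordinates R X + t. Camera axes: x right, y down, z forward; pixel columns grow to the right and rows downward; lengths in mm; the calibration is good to about 2 mm. A picture is of the moment at which its call begins. There is no depth.
- env.job_done(): hands the job in, once; it reports no verdict.
The state is a dict: "t": time; "joints": joint angles; "qvel": joint speeds; "tau": joint torques, N m; "eef_pos": TCP position; "tcp_rot": TCP orientation; "ft_force": force on the tool from outside, world axes, zero at the start; "moment": the same for the moment, N m; "opening": opening from 0.0 (shut) to 1.0 (fully open).
Only numpy, scipy, OpenCV 4.12 (cv2) and the standard library are available. Lean on these libraries where they do the work, as an engineer would, in place of code of your own. Each camera call takes 0.05 s, during which the arm holds its last target. There are 200 camera calls.

### The job

First stand every sample carrier on the bench (three or four of them) upright in the white loading tray. Then take the locating pin from its stand, slide it along the cover plate in the console's window until it drops into the hidden reset socket, push the shutter right down for a moment, and stand the pin back in its stand. Last, turn the knob until its pointer is at the heavy mark, then slide the lock fully home over it, leaving the other things on the bench where they are.

Things in the scene. Friction and masses are not known exactly. Their poses are not given: they have to be found in the camera images.
- tray: white loading tray fixed to the bench: inside 130 (x) x 250 (y) mm, floor 20 mm above the bench, walls 6 mm thick rising 15 mm above the floor; thin printed lines mark four places 60 mm apart in y, any spot will do. Origin: centre of its underside; x to the far side, y to the left, z up. Tray and console swap sides from run to run
- console: white control console fixed to the bench, a flat box 160 (x) x 300 (y) x 70 mm. Origin: centre of its underside; x to its far side, y to its left, z up. Knob and lock are on the right half of its top; in the left half is a window with an aluminium cover plate, engraved with a row of equal squares 20 mm apart, one of which is the shutter of the hidden reset socket
- window (a point): centre of the console's 40 (x) x 90 (y) mm window, at the height of the cover plate (67 mm above the bench, 3 mm below the console's top). Axes as the console. The hidden socket is 18 mm square, under a flush sprung shutter that looks like the plate's other squares; it is centred on x = 0, anywhere within 25 mm of this point in y. Elsewhere the plate is rigid
- shutter (a joint): how far the sprung shutter is pushed down into the socket: 0 flush, 0.016 m fully down; its spring takes about 1 N to start and 2 N to bottom
- knob_axis (a point): foot of the knob's axis on the console's top, axes as the console. The black knob has a skirt 40 mm across, 8 mm high, and on it an upright bar 44 mm long, 12 mm thick, 8 to 44 mm above this point. Grip the bar across its thickness, fingertips at least 17 mm above this point to clear the lock's prongs
- knob (a joint): angle of the knob: 0 when its white pointer points at the heavy mark on the far (+x) side; grows clockwise seen from above, so the pointer end of the bar lies at the console's yaw minus this angle. Stops at -2.4 and 2.4 rad. Stiff (0.03 N m), stays where it is left
- lock (a joint): travel of the aluminium lock: 0 drawn back to the console's near side, 0.042 m fully home, its two prongs (16 mm apart) over the knob's skirt, one on either side of the bar. Slides along the console's +x against 2 N of friction, stays where it is left. Only to be slid when the bar points at the mark
- lock_tab (a point): middle of the lock's upright tab: 12 (x) x 30 (y) mm, from 15 to 36 mm above the console's top, this point 26 mm above it; axes as the console. When drawn back it is 72 mm nearer the robot than the knob's axis. Push it from its near side
- pin: locating pin, 111 mm tall, 90 g: steel shank 10 mm across, 45 mm long, at the bottom; steel collar 34 mm across (45 to 51 mm from the tip); black square handle 20 x 20 mm (51 to 111 mm from the tip). Origin: centre of the tip's end face; z up along the pin, x and y square to the handle. It starts in its stand, hanging by the collar
- pin_tip (a point): the centre of the pin's lower end face
- stand: grey pin stand, a block 60 x 60 x 55 mm fixed to the bench with a 20 mm square hole right through from above. Origin: centre of its underside. The pin's collar rests on its top, with the tip 10 mm above the bench
- carrier_1: sample carrier, one rigid piece, about 280 g: grey foot 80 x 40 x 16 mm, on it a white block 72 x 24 x 40 mm (z 16 to 56) with a row of three purple-capped tubes (16 mm wide, top at z 80). Origin: centre of the underside; x along the row, z up. Grip across the white block (24 mm, its y). Three or four carriers are present; an absent one has no pose
- carrier_2: sample carrier, one rigid piece, about 280 g: grey foot 80 x 40 x 16 mm, on it a white block 72 x 24 x 40 mm (z 16 to 56) with a row of three purple-capped tubes (16 mm wide, top at z 80). Origin: centre of the underside; x along the row, z up. Grip across the white block (24 mm, its y). Three or four carriers are present; an absent one has no pose
- carrier_3: sample carrier, one rigid piece, about 280 g: grey foot 80 x 40 x 16 mm, on it a white block 72 x 24 x 40 mm (z 16 to 56) with a row of three purple-capped tubes (16 mm wide, top at z 80). Origin: centre of the underside; x along the row, z up. Grip across the white block (24 mm, its y). Three or four carriers are present; an absent one has no pose
- carrier_4: sample carrier, one rigid piece, about 280 g: grey foot 80 x 40 x 16 mm, on it a white block 72 x 24 x 40 mm (z 16 to 56) with a row of three purple-capped tubes (16 mm wide, top at z 80). Origin: centre of the underside; x along the row, z up. Grip across the white block (24 mm, its y). Three or four carriers are present; an absent one has no pose
- label_roll: bystander: roll of paper labels, 52 mm across, 30 high, lying flat; origin at the centre of its underside; not to be disturbed
- gel_bottle: bystander: hand-gel bottle, 60 mm across, 130 high; origin at the centre of its underside; not to be disturbed
- jar: bystander: small jar, 36 mm across, 45 high; origin at the centre of its underside; not to be disturbed
- tip_box: bystander: clear pipette tip box, 90 x 65 x 50 mm; origin at the centre of its underside; not to be disturbed
- marker: bystander: black marker pen, 130 x 13 x 13 mm, lying along its x; origin at the centre of its underside; not to be disturbed
- beaker: bystander: glass beaker, 60 mm across, 70 high; origin at the centre of its underside; not to be disturbed
Not all that is in view belongs to the job. What is meant by the pin is not red, and is the smaller of those in its own colour.

How it is judged (in metres and radians):
On the way, in this order (a step that is already met when the one before it is completed fails the run):
1. every carrier stands in the tray, let go (x of carrier_1 in the frame of tray between -0.05 and 0.05 m and y of carrier_1 in the frame of tray between -0.115 and 0.115 m and z of carrier_1 in the frame of tray between 0.014 and 0.026 m and angle between each of carrier_1, carrier_2, carrier_3, carrier_4's own z axis and vertical below 0.12 rad and linear speed of each of carrier_1, carrier_2, carrier_3, carrier_4 below 0.03 m/s and x of carrier_2 in the frame of tray between -0.05 and 0.05 m and y of carrier_2 in the frame of tray between -0.115 and 0.115 m and z of carrier_2 in the frame of tray between 0.014 and 0.026 m and x of carrier_3 in the frame of tray between -0.05 and 0.05 m and y of carrier_3 in the frame of tray between -0.115 and 0.115 m and z of carrier_3 in the frame of tray between 0.014 and 0.026 m and x of carrier_4 in the frame of tray between -0.05 and 0.05 m and y of carrier_4 in the frame of tray between -0.115 and 0.115 m and z of carrier_4 in the frame of tray between 0.014 and 0.026 m and contact force between the fingers and carrier_1 below 0.2 N and contact force between the fingers and carrier_2 below 0.2 N and contact force between the fingers and carrier_3 below 0.2 N and contact force between the fingers and carrier_4 below 0.2 N), for 0.2 s.
2. the pin is down in the hidden socket with the shutter pushed in at least 12 mm (value of joint shutter above 0.012 m and z of pin_tip in the frame of window below -0.01 m), for 0.3 s.
3. the knob points at the mark (within 0.12 rad) with the lock still drawn back (value of joint knob between -0.12 and 0.12 rad and value of joint lock below 0.01 m), for 0.2 s.
4. the lock is home over the knob (value of joint knob between -0.12 and 0.12 rad and value of joint lock above 0.037 m), for 0.2 s.
At the end, for the whole second after the job is handed in: every carrier stands upright (within 0.12 rad) and still on the floor of the tray; the pin stands in its stand's hole, tip below 20 mm, upright within 0.15 rad; the shutter is up again; the knob is within 0.12 rad of the mark; the lock is within 5 mm of fully home (all of step 4 and x of carrier_1 in the frame of tray between -0.05 and 0.05 m and y of carrier_1 in the frame of tray between -0.115 and 0.115 m and z of carrier_1 in the frame of tray between 0.014 and 0.026 m and angle between each of carrier_1, carrier_2, carrier_3, carrier_4's own z axis and vertical below 0.12 rad and linear speed of each of carrier_1, carrier_2, carrier_3, carrier_4, pin below 0.03 m/s and x of carrier_2 in the frame of tray between -0.05 and 0.05 m and y of carrier_2 in the frame of tray between -0.115 and 0.115 m and z of carrier_2 in the frame of tray between 0.014 and 0.026 m and x of carrier_3 in the frame of tray between -0.05 and 0.05 m and y of carrier_3 in the frame of tray between -0.115 and 0.115 m and z of carrier_3 in the frame of tray between 0.014 and 0.026 m and x of carrier_4 in the frame of tray between -0.05 and 0.05 m and y of carrier_4 in the frame of tray between -0.115 and 0.115 m and z of carrier_4 in the frame of tray between 0.014 and 0.026 m and x of pin_tip in the frame of stand between -0.012 and 0.012 m and y of pin_tip in the frame of stand between -0.012 and 0.012 m and z of pin_tip in the frame of stand below 0.02 m and angle between pin's own z axis and vertical below 0.15 rad and value of joint shutter below 0.004 m); the robot touches nothing.
It fails at once if a bystander is moved more than 40 mm (distance of any of label_roll, gel_bottle, jar, tip_box, marker, beaker from where it was at the start of the episode above 0.04 m).
Of carrier_1, carrier_2, carrier_3, carrier_4 only 3 to 4 are there at a start; the rules pass over those that are not, and their reading is None.
At some moment in a run one of carrier_1, carrier_2, carrier_3, carrier_4 may be knocked a few centimetres aside while the robot is not near it.
It also fails if it takes over 200 s, if anything falls off the work surface, if the arm or the gripper's body presses on something with over 40 N, if the wrist force passes 120 N, or if a joint passes its speed limit or range.

## Working session

There is one attempt and no reset: what is moved stays moved. The work goes in short steps, Python scripts to look and compute and a tool call to move; the robot and the scene stay as the last step left them, time stands still between calls to the robot, and variables do not carry over. Pictures are saved under pics/ and viewed, about 12 in all and at most 16, crops included, and the job is handed in when it is done.

Besides the shell and the picture viewer there is one more tool, called after "Call:" as name([rows], argument=value, ...), one row to a line, values as JSON. apply_moves: Moves the arm, as the interface text tells. Its arguments: {"type":"object","properties":{"increments":{"type":"array"}},"required":["increments"]}

```bash
mkdir -p pics
cat > h.py <<'E'
import numpy as np, cv2
from cell import status, imaging, env
def cam(n):
    c=imaging.read_camera(n); h=c["pixels"].shape[0]
    f=h/2/np.tan(np.radians(c["fovy"])/2)
    c["K"]=np.array([[f,0,c["cx"]],[0,f,c["cy"]],[0,0,1.]]); c["D"]=np.array(c["distortion"],float)
    c["R"]=np.array(c["R"]);c["t"]=np.array(c["t"]); return c
def w(c,uv,z):
    "pixels -> world xy on plane z"
    uv=np.array(uv,float).reshape(-1,1,2)
    p=cv2.undistortPoints(uv,c["K"],c["D"]).reshape(-1,2)
    d=np.c_[p,np.ones(len(p))]@c["R"]; o=-c["R"].T@c["t"]
    return (o+d*((z-o[2])/d[:,2])[:,None])[:,:2]
def px(c,X):
    return cv2.projectPoints(np.array(X,float).reshape(-1,1,3),cv2.Rodrigues(c["R"])[0],c["t"],c["K"],c["D"])[0].reshape(-1,2)
def save(c,name,box=None,s=1):
    im=c["pixels"][...,::-1]
    if box: im=im[box[1]:box[3],box[0]:box[2]]
    cv2.imwrite("pics/"+name,cv2.resize(im,None,fx=s,fy=s,interpolation=cv2.INTER_CUBIC))
E
python3 - <<'E'
from h import *
for n in("top","scene"):
    c=cam(n);save(c,n+"0.png",s=1.25);print(n,-c["R"].T@c["t"],c["R"].round(2).tolist(),c["K"][0,0])
print(status.state())
E
```

```text
top [ 438.6008345    17.04726383 1354.48842804] [[-0.01, -1.0, 0.01], [-1.0, 0.01, -0.06], [0.06, -0.01, -1.0]] 450.5728654525404
scene [913.23872564 650.60990304 748.28127985] [[-0.85, 0.52, 0.01], [0.33, 0.55, -0.77], [-0.4, -0.65, -0.64]] 360.81888290020726
{'t': 0.1, 'joints': array([-1.26060029e+00,  4.91453256e-01,  1.55937250e+00, -1.09458748e-05,
        1.09170547e+00, -1.05641457e-01]), 'qvel': array([-0.00025293, -0.00239802, -0.00213213,  0.00062852,  0.00266142,
       -0.00096676]), 'tau': array([ 4.02305639e-03, -6.13625264e+01, -2.58604288e+01,  6.94763521e-02,
        4.70083673e-02, -8.19666707e-05]), 'eef_pos': array([ 252.40625534, -571.54810387,  225.15428828]), 'tcp_rot': array([3.04629502, 1.5698577 , 1.89134123]), 'ft_force': array([ 0.33443512, -0.65565607,  0.24526202]), 'moment': array([0.0426393 , 0.00658124, 0.01367673]), 'opening': 1.0012030024235308}
```

View pics/top0.png

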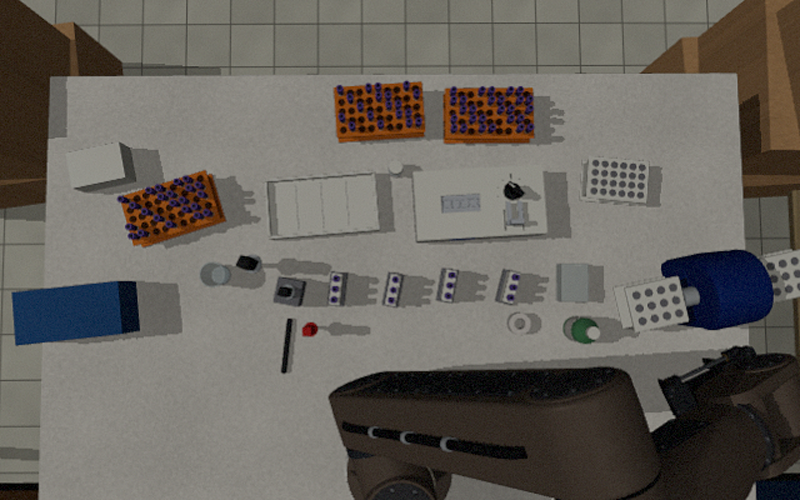

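View pics/scene0.png

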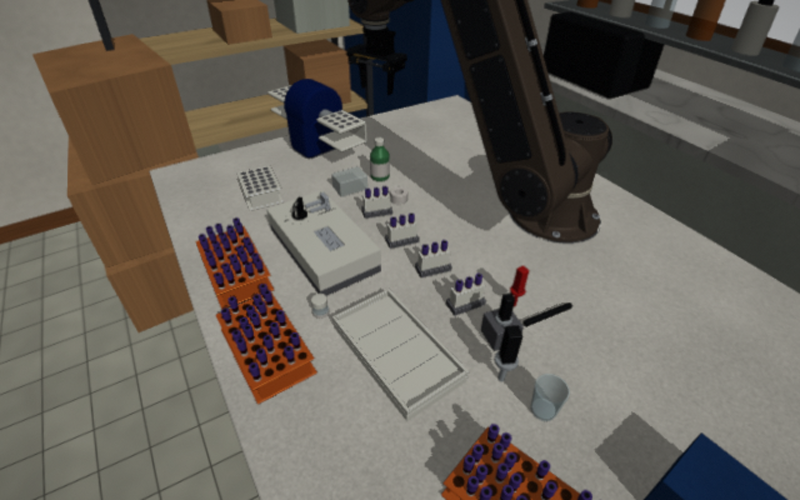

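The top view (1.25x scale) shows the tray at (323,205) and the console at (480,203). Four carriers sit at (338,288), (394,289), (449,285) and (510,287). The pin in its stand is at (289,291), and there are black and red decoy pins at (247,262) and (310,329). I'll zoom in for exact pixels.

Run:
```python
from h import *
c=cam("top");save(c,"t1.png",(205,125,445,275),3.33)
```

```text
(no output)
```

View pics/t1.png

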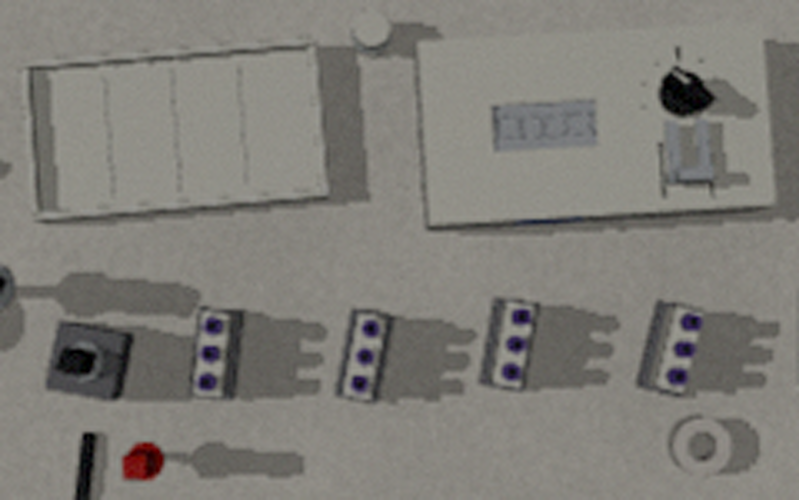

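```bash
cat > car.py <<'E'
from h import *
def carriers(c,z=80,box=(255,200,440,260)):
    im=c["pixels"].astype(int);r,g,b=im[...,0],im[...,1],im[...,2]
    m=((b-g>15)&(b-r>5)).astype(np.uint8)
    m[:box[1]]=0;m[box[3]:]=0;m[:,:box[0]]=0;m[:,box[2]:]=0
    n,l,s,ce=cv2.connectedComponentsWithStats(m,connectivity=4)
    P=np.array([w(c,ce[i],z)[0] for i in range(1,n) if s[i,4]>=3])
    return P,s[1:,4]
E
python3 - <<'E'
from h import *
from car import *
c=cam("top")
P,s=carriers(c);print(P.round(1).tolist(),s)
o=np.array([205,125])
f=lambda L,z:w(c,np.array(L)/3.33+o,z)
for n,L,z in(("tray",[(28,68),(317,45),(328,196),(40,219)],35),("cons",[(416,41),(766,39),(775,206),(428,228)],70),
 ("win",[(493,104),(595,98),(598,143),(497,151)],70),("pin",[(77,360)],121),("pinred",[(143,462)],111),("knobtop",[(683,92)],114),("mark",[(677,50)],70),("lock",[(665,185),(713,183)],70),("roll",[(702,445)],30)):
    q=f(L,z);print(n,q.round(1).tolist(),q.mean(0).round(1))
    if len(q)==4:
        e=(q[0]+q[3]-q[1]-q[2]);a=(q[0]-q[3]+q[1]-q[2]); print(np.hypot(*e)/2,np.hypot(*a)/2,np.degrees([np.arctan2(-e[0],e[1]),np.arctan2(a[1],a[0])]))
E
```

```text
[[456.2, -122.1], [450.6, -267.7], [450.5, 139.6], [447.5, 6.0], [433.2, -117.8], [427.6, -261.0], [426.8, 142.6], [423.8, 11.4], [410.1, -113.6], [404.3, -254.5], [403.3, 145.3], [400.6, 15.6]] [20 24 20 20 25 20 24 19 22 20 20 19]
tray [[679.2, 305.9], [698.2, 49.9], [563.6, 41.0], [545.0, 294.6]] [621.5 172.9]
255.4991339499364 134.81429700620296 [4.21206528 4.30781307]
cons [[694.3, -36.6], [694.5, -340.6], [549.0, -344.9], [532.1, -45.3]] [ 617.5 -191.8]
301.9158640933401 154.02335582559073 [1.61617306 2.43202995]
win [[639.0, -102.5], [643.7, -190.9], [604.6, -192.8], [598.2, -105.5]] [ 621.4 -147.9]
88.01744460781995 40.0632571006608 [3.60843377 3.47908225]
pin [[422.1, 245.7]] [422.1 245.7]
pinred [[337.9, 193.1]] [337.9 193.1]
knobtop [[641.3, -257.6]] [ 641.3 -257.6]
mark [[685.2, -262.8]] [ 685.2 -262.8]
lock [[567.8, -250.1], [569.2, -291.7]] [ 568.5 -270.9]
roll [[341.7, -286.7]] [ 341.7 -286.7]
```

```bash
cat > plan.py <<'E'
from h import *
from scipy.spatial.transform import Rotation as Ro
def plan(*tg):
    "tg: (x,y,z,jawdeg); prints turn (deg) then tool shift after the turn, legs from measured pose"
    s=status.state(); p=np.array(s["eef_pos"]); R=Ro.from_euler("xyz",s["tcp_rot"])
    print("t %.1f"%s["t"],"pos",p.round(1),"jaw %.1f"%np.degrees(np.arctan2(*R.apply([0,0,1])[1::-1])),"j6 %.2f"%s["joints"][5],"tilt",R.apply([1,0,0]).round(3),"open %.3f"%s["opening"],"F",s["ft_force"].round(1))
    for x,y,z,j in tg:
        a=np.degrees(np.arctan2(*R.apply([0,0,1])[1::-1])); d=(a-j+90)%180-90   # tool x is down: + turn lowers the jaw angle
        R=R*Ro.from_euler("x",d,degrees=True)
        print("turn %.1f"%d,"shift",R.inv().apply(np.array([x,y,z])-p).round(1),"-> jaw %.1f"%np.degrees(np.arctan2(*R.apply([0,0,1])[1::-1]))); p=np.array([x,y,z])
E
python3 - <<'E'
from plan import *
c=cam("top")
print("bottle",w(c,np.array([[580,330],[592,333]])/1.25,130),w(c,np.array([[580,330]])/1.25,100))
ct=np.array([621.5,172.9]);a=np.radians(4.2);u=np.array([-np.sin(a),np.cos(a)])
for k in(-84,-28,28,84):print(k,(ct+k*u).round(1))
plan((427,-261,160,74),(427,-261,36,74))
E
```

```text
bottle [[ 333.32813867 -394.72796048]
 [ 326.59467665 -420.7716696 ]] [[ 330.74895474 -404.81646474]]
-84 [627.7  89.1]
-28 [623.6 145. ]
28 [619.4 200.8]
84 [615.3 256.7]
t 0.2 pos [ 252.5 -571.7  225.4] jaw -66.2 j6 -0.11 tilt [-0.  0. -1.] open 1.000 F [-0.1 -0.3  0.6]
turn 39.8 shift [  65.5   82.2 -346.7] -> jaw -106.0
turn -0.0 shift [124.   0.   0.] -> jaw -106.0
```

Call:
apply_moves([
  [0,13.1,0,0,7.96],
  [0,13.1,0,0,7.96],
  [0,13.1,0,0,7.96],
  [0,13.1,0,0,7.96],
  [0,13.1,0,0,7.96],
  [0,0,10.3,-43.3,0],
  [0,0,10.3,-43.3,0],
  [0,0,10.3,-43.3,0],
  [0,0,10.3,-43.3,0],
  [0,0,10.3,-43.3,0],
])

```text
t: 1.25
eef_pos: [362.1, -376.3, 160.2]
tcp_rot: [0.994, 1.571, -0.856]
ft_force: [0.5, -1.4, -0.2]
opening: 0.999
```

Call:
apply_moves([
  [0,0,10.3,-43.3,0],
  [0,0,10.3,-43.3,0],
  [0,0,10.3,-43.3,0],
  [0,0,0,0,0],
  [0,0,0,0,0],
])

```text
t: 1.75
eef_pos: [427.5, -260.9, 160.2]
tcp_rot: [0.699, 1.57, -1.148]
ft_force: [-1.2, -0.5, -0.2]
opening: 0.999
```

Run:
```python
from plan import *
plan((427,-261,100,74),(427,-261,36,74))
c=cam("scene");save(c,"s1.png",(250,110,410,230),4)
```

```text
t 1.8 pos [ 427.5 -260.9  160.2] jaw -105.8 j6 1.17 tilt [ 0. -0. -1.] open 0.999 F [-1.2 -0.5 -0.2]
turn 0.2 shift [60.2 -0.4  0.2] -> jaw -106.0
turn -0.0 shift [64. -0. -0.] -> jaw -106.0
```

View pics/s1.png

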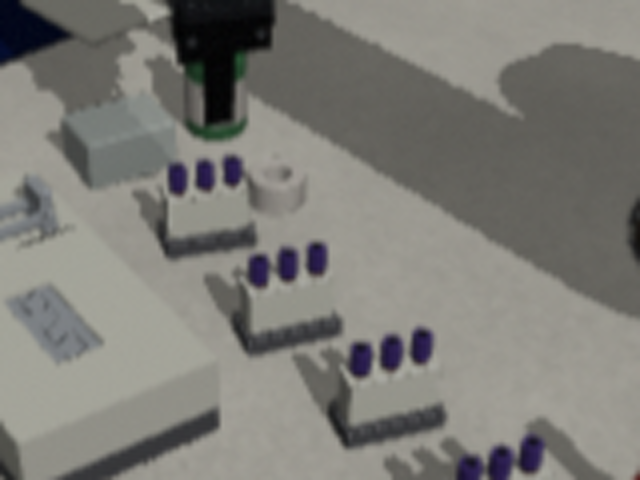

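The gripper is above the last carrier and tracks accurately, so I'll descend and grip.

Call:
apply_moves([
  [0,35,0,0,0],
  [0,35,0,0,0],
  [0,30,0,0,0],
  [0,18,0,0,0],
  [0,6,0,0,0],
  [1,0,0,0,0],
  [1,0,0,0,0],
  [1,0,0,0,0],
  [1,0,0,0,0],
  [1,0,0,0,0],
])

```text
t: 2.8
eef_pos: [427.2, -261.6, 36.7]
tcp_rot: [1.113, 1.57, -0.737]
ft_force: [0.6, -0.3, 0.8]
opening: 0.636
```

Call:
apply_moves([
  [1,-15,0,0,0],
  [1,-35,0,0,0],
  [1,-40,0,0,0],
  [1,-34,0,0,0],
  [1,0,0,0,0],
])

```text
t: 3.3
eef_pos: [428.4, -262.3, 164.3]
tcp_rot: [1.164, 1.563, -0.685]
ft_force: [-0.1, -0.6, 1.3]
opening: 0.215
```

Run:
```python
from plan import *
plan((627.7,89.1,160,94.2),(627.7,89.1,58,94.2))
```

```text
t 3.3 pos [ 428.4 -262.3  164.3] jaw -106.0 j6 1.17 tilt [ 0.006 -0.005 -1.   ] open 0.215 F [-0.1 -0.6  1.3]
turn -20.2 shift [   3.8  224.5 -335.9] -> jaw -85.8
turn -0.0 shift [102.   -0.6  -0.5] -> jaw -85.8
```

Fingers are slow (about 0.08 per row) and I lifted too early. I'll pre-set the opening and check the carrier.

Call:
apply_moves([
  [0.5,0,0,60,0],
  [0.5,0,0,50,0],
  [0.5,0,0,50,0],
  [0.5,0,0,0,0],
  [0.5,0,0,0,0],
])

```text
t: 3.8
eef_pos: [385.0, -406.0, 159.2]
tcp_rot: [-2.259, 1.569, 2.173]
ft_force: [0.2, 0.4, 0.3]
opening: 0.494
```

Run:
```python
from plan import *
from car import *
c=cam("top");P,s=carriers(c);print(P.round(1).tolist(),s)
plan((427,-261,160,74))
```

```text
[[456.2, -122.6], [450.8, -267.4], [450.7, 139.9], [448.1, 5.6], [433.2, -118.5], [427.6, -261.0], [426.8, 142.6], [423.5, 11.1], [410.2, -113.7], [403.9, -254.7], [403.9, 144.7], [400.6, 15.6]] [22 24 22 20 25 20 24 18 21 23 21 19]
t 3.9 pos [ 385.4 -405.1  159.4] jaw -106.0 j6 0.92 tilt [-0.001  0.001 -1.   ] open 0.496 F [ 0.3 -0.3  0.5]
turn -0.0 shift [  -0.5    0.3 -150. ] -> jaw -106.0
```

Call:
apply_moves([
  [0.45,0,0,-50,0],
  [0.45,0,0,-50,0],
  [0.45,0,0,-50,0],
  [0.45,30,0,0,0],
  [0.45,40,0,0,0],
  [0.45,34,0,0,0],
  [0.45,19,0,0,0],
  [1,0,0,0,0],
  [1,0,0,0,0],
  [1,0,0,0,0],
])

```text
t: 4.85
eef_pos: [427.6, -261.3, 38.3]
tcp_rot: [1.149, 1.569, -0.7]
ft_force: [0.0, -0.1, 0.5]
opening: 0.352
```

Call:
apply_moves([
  [1,0,0,0,0],
  [1,0,0,0,0],
  [1,0,0,0,0],
  [1,-10,0,0,0],
  [1,-35,0,0,0],
  [1,-40,0,0,0],
  [1,-38,0,0,0],
  [1,0,0,0,0],
])

```text
t: 5.65
eef_pos: [428.3, -262.4, 165.0]
tcp_rot: [1.16, 1.563, -0.689]
ft_force: [0.4, 0.6, -3.2]
opening: 0.254
```

Run:
```python
from plan import *
plan((627.7,89.1,160,94.2),(627.7,89.1,58,94.2))
```

```text
t 5.7 pos [ 428.3 -262.4  165. ] jaw -106.0 j6 1.17 tilt [ 0.006 -0.005 -1.   ] open 0.254 F [ 0.4  0.6 -3.2]
turn -20.2 shift [   4.5  224.6 -336. ] -> jaw -85.8
turn -0.0 shift [102.   -0.6  -0.6] -> jaw -85.8
```

Call:
apply_moves([
  [1,0,0,0,-6.73],
  [1,0,0,0,-6.73],
  [1,0,0,0,-6.73],
  [1,0,25,-37.3,0],
  [1,0,25,-37.3,0],
  [1,0,25,-37.3,0],
  [1,0,25,-37.3,0],
  [1,0,25,-37.3,0],
  [1,0,25,-37.3,0],
  [1,0,25,-37.3,0],
])

```text
t: 6.65
eef_pos: [582.6, 13.7, 159.7]
tcp_rot: [-1.574, 1.57, -3.071]
ft_force: [0.6, -1.0, -2.1]
opening: 0.247
```

Call:
apply_moves([
  [1,0,25,-37.3,0],
  [1,0,25,-37.3,0],
  [1,0,0,0,0],
  [1,0,0,0,0],
  [1,0,0,0,0],
])

```text
t: 7.15
eef_pos: [626.1, 89.2, 159.7]
tcp_rot: [-1.416, 1.569, -2.914]
ft_force: [-0.5, -0.4, -2.3]
opening: 0.253
```

Run:
```python
from plan import *
plan((627.7,89.1,59,94.2))
c=cam("scene");save(c,"s2.png",(200,110,410,310),3)
```

```text
t 7.2 pos [626.1  89.2 159.7] jaw -85.8 j6 1.54 tilt [-0.001 -0.    -1.   ] open 0.253 F [-0.5 -0.4 -2.3]
turn -0.0 shift [100.7   1.8   0.2] -> jaw -85.8
```

View pics/s2.png

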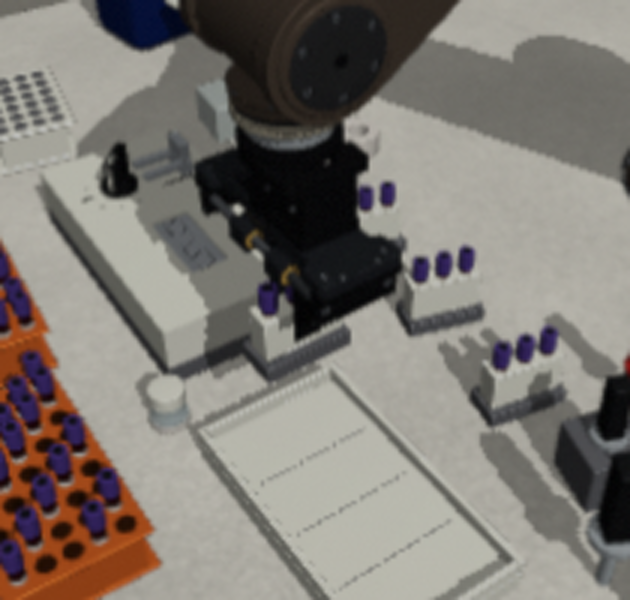

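The carrier hangs upright in the grip above the tray side. I'll lower it and release.

Call:
apply_moves([
  [1,35,1.5,0,0],
  [1,35,0,0,0],
  [1,20,0,0,0],
  [1,9,0,0,0],
  [1,2,0,0,0],
  [0.45,0,0,0,0],
  [0.45,0,0,0,0],
  [0.45,0,0,0,0],
  [0.45,-35,0,0,0],
  [0.45,-40,0,0,0],
])

```text
t: 8.2
eef_pos: [627.7, 90.0, 134.5]
tcp_rot: [-1.56, 1.569, -3.057]
ft_force: [-0.1, 0.2, 1.1]
opening: 0.541
```

Call:
apply_moves([
  [0.45,-25,0,0,0],
  [0.45,0,-35,35,0],
  [0.45,0,-35,35,0],
  [0.45,0,-35,35,0],
  [0.45,0,-35,35,0],
])

```text
t: 8.7
eef_pos: [497.7, -60.9, 160.0]
tcp_rot: [1.189, 1.569, -0.307]
ft_force: [0.6, -0.4, 1.1]
opening: 0.547
```

Run:
```python
from plan import *
from car import *
c=cam("top");P,s=carriers(c);print(P.round(1).tolist(),s)
P,s=carriers(c,100,(205,130,330,200));print(P.round(1).tolist(),s)
```

```text
[[450.9, 139.6], [426.8, 143.0], [403.3, 145.3]] [21 25 21]
[[651.2, 91.0], [626.8, 88.3], [603.2, 86.6]] [22 22 25]
```

Run:
```python
from plan import *
from car import *
c=cam("scene");P,s=carriers(c,80,(270,140,420,260));print(P.round(1).tolist(),s)
plan((433.2,-118.1,160,79.6),(433.2,-118.1,37,79.6))
```

```text
[[415.8, -103.4], [440.3, -106.4], [463.8, -113.0], [408.2, 24.8], [430.2, 19.4], [454.2, 16.0], [410.1, 152.6], [433.5, 150.8], [456.7, 147.4], [599.8, 78.4], [623.7, 80.0], [648.2, 82.0]] [32 26 31 34 38 36 47 44 45 46 52 53]
t 8.8 pos [496.1 -62.7 160. ] jaw -86.0 j6 1.24 tilt [-0.    -0.001 -1.   ] open 0.552 F [0.8 0.7 0.8]
turn 14.4 shift [  0.1 -51.8  65.8] -> jaw -100.4
turn -0.0 shift [ 1.23e+02  0.00e+00 -1.00e-01] -> jaw -100.4
```

Call:
apply_moves([
  [0.45,0,0,0,7.2],
  [0.45,0,0,0,7.2],
  [0.45,0,-26,33,0],
  [0.45,0,-26,33,0],
  [0.45,0,0,0,0],
  [0.45,35,0,0,0],
  [0.45,40,0,0,0],
  [0.45,30,0,0,0],
  [0.45,17,0,0,0],
  [0.45,1,0,0,0],
])

```text
t: 9.8
eef_pos: [436.3, -115.0, 34.7]
tcp_rot: [-1.793, 1.569, 2.741]
ft_force: [-0.1, -0.2, 0.4]
opening: 0.547
```

Call:
apply_moves([
  [1,0,0,0,0],
  [1,0,0,0,0],
  [1,0,0,0,0],
  [1,0,0,0,0],
  [1,0,0,0,0],
  [1,-10,0,0,0],
  [1,-35,0,0,0],
  [1,-40,0,0,0],
  [1,-38,0,0,0],
  [1,0,0,0,0],
])

```text
t: 10.8
eef_pos: [437.4, -116.1, 163.5]
tcp_rot: [1.341, 1.563, -0.407]
ft_force: [0.2, -1.0, -2.8]
opening: 0.251
```

Run:
```python
from plan import *
plan((623.6,145.5,160,94.2),(623.6,145.5,58,94.2))
```

```text
t 10.8 pos [ 437.4 -116.1  163.5] jaw -100.2 j6 1.34 tilt [ 0.007 -0.003 -1.   ] open 0.251 F [ 0.2 -1.  -2.8]
turn -14.4 shift [   4.   204.8 -247.3] -> jaw -85.8
turn -0.0 shift [102.   -0.7  -0.4] -> jaw -85.8
```

Call:
apply_moves([
  [1,2,0,0,-7.2],
  [1,2,0,0,-7.2],
  [1,0,29.2,-35.3,0],
  [1,0,29.2,-35.3,0],
  [1,0,29.2,-35.3,0],
  [1,0,29.2,-35.3,0],
  [1,0,29.2,-35.3,0],
  [1,0,29.2,-35.3,0],
  [1,0,29.2,-35.3,0],
  [1,0,0,0,0],
])

```text
t: 11.8
eef_pos: [623.3, 149.8, 153.6]
tcp_rot: [-3.095, 1.57, 1.694]
ft_force: [-0.5, -0.7, -2.4]
opening: 0.248
```

Run:
```python
from plan import *
plan((623.6,145.5,57,94.2))
```

```text
t 11.8 pos [623.3 149.8 153.6] jaw -85.6 j6 1.63 tilt [-0.     0.001 -1.   ] open 0.248 F [-0.5 -0.7 -2.4]
turn 0.2 shift [96.6  0.   4.4] -> jaw -85.8
```

Call:
apply_moves([
  [1,0,0,2,0],
  [1,35,0,0,0],
  [1,30,0,0,0],
  [1,20,0,0,0],
  [1,8,0,0,0],
  [1,3,0,0,0],
  [0.45,0,0,0,0],
  [0.45,0,0,0,0],
  [0.45,0,0,0,0],
  [0.45,-35,0,0,0],
])

```text
t: 12.8
eef_pos: [620.3, 143.5, 91.8]
tcp_rot: [-1.502, 1.565, -3.0]
ft_force: [-0.6, -0.2, 0.2]
opening: 0.519
```

Call:
apply_moves([
  [0.45,-40,0,0,0],
  [0.45,-25,0,0,0],
  [0.45,0,-40,25,0],
  [0.45,0,-40,25,0],
  [0.45,0,-40,25,0],
  [0.45,0,0,0,0],
  [0.45,0,0,0,0],
])

```text
t: 13.5
eef_pos: [508.1, 59.8, 160.3]
tcp_rot: [1.479, 1.568, -0.02]
ft_force: [0.6, 0.4, 0.0]
opening: 0.548
```

Run:
```python
from plan import *
from car import *
c=cam("top");P,s=carriers(c);print(P.round(1).tolist(),s)
P,s=carriers(c,100,(205,130,330,200));print(P.round(1).tolist(),s)
c=cam("scene");P,s=carriers(c,80,(270,140,420,260));print(P.round(1).tolist(),s)
plan((424,11,160,78.4),(424,11,37,78.4))
```

```text
[] []
[[650.9, 90.8], [640.4, 144.0], [626.8, 88.3], [616.6, 141.5], [602.8, 86.1], [596.7, 139.5]] [24 26 22 20 21  9]
[[408.2, 24.8], [430.6, 18.9], [459.9, 26.1], [410.0, 152.5], [433.7, 150.7], [457.2, 147.5], [599.9, 78.4], [623.5, 79.8], [648.2, 82.0], [589.3, 132.0], [613.8, 133.3], [637.4, 134.6]] [34 41  6 48 45 45 48 51 53 52 53 57]
t 13.6 pos [508.9  60.5 159.7] jaw -85.8 j6 1.49 tilt [ 0.002 -0.    -1.   ] open 0.553 F [ 0.2 -0.1 -0.3]
turn 15.8 shift [ -0.4 -73.3  65.6] -> jaw -101.6
turn 0.0 shift [123.   -0.2   0. ] -> jaw -101.6
```

Call:
apply_moves([
  [0.45,0,0,0,7.9],
  [0.45,0,0,0,7.9],
  [0.45,0,-36.6,32.8,0],
  [0.45,0,-36.6,32.8,0],
  [0.45,0,0,0,0],
  [0.45,35,0,0,0],
  [0.45,40,0,0,0],
  [0.45,30,0,0,0],
  [0.45,17,0,0,0],
  [0.45,1,0,0,0],
])

```text
t: 14.6
eef_pos: [423.3, 11.1, 34.1]
tcp_rot: [-1.479, 1.568, 3.032]
ft_force: [0.0, 0.3, 0.2]
opening: 0.549
```

Call:
apply_moves([
  [1,0,0,0,0],
  [1,0,0,0,0],
  [1,0,0,0,0],
  [1,0,0,0,0],
  [1,0,0,0,0],
  [1,-10,0,0,0],
  [1,-35,0,0,0],
  [1,-40,0,0,0],
  [1,-38,0,0,0],
  [1,0,0,0,0],
])

```text
t: 15.6
eef_pos: [424.2, 10.5, 163.4]
tcp_rot: [1.631, 1.563, -0.142]
ft_force: [0.4, 0.1, -3.9]
opening: 0.249
```

Run:
```python
from plan import *
plan((619.4,200,160,94.2),(619.4,200,58,94.2))
```

```text
t 15.6 pos [424.2  10.5 163.4] jaw -101.6 j6 1.64 tilt [ 0.007 -0.001 -1.   ] open 0.249 F [ 0.4  0.1 -3.9]
turn -15.8 shift [   4.7  208.5 -174.7] -> jaw -85.8
turn -0.0 shift [102.   -0.8  -0.2] -> jaw -85.8
```

Call:
apply_moves([
  [1,0,0,0,-7.9],
  [1,0,0,0,-7.9],
  [1,0,34.5,-29.1,0],
  [1,0,34.5,-29.1,0],
  [1,0,34.5,-29.1,0],
  [1,0,34.5,-29.1,0],
  [1,0,34.5,-29.1,0],
  [1,0,34.5,-29.1,0],
  [1,0,0,0,0],
  [1,0,0,0,0],
])

```text
t: 16.6
eef_pos: [615.7, 200.3, 157.3]
tcp_rot: [-1.368, 1.568, -2.865]
ft_force: [-0.5, -0.5, -3.4]
opening: 0.25
```

Run:
```python
from plan import *
plan((619.4,200,57,94.2))
```

```text
t 16.6 pos [615.7 200.3 157.3] jaw -85.7 j6 1.71 tilt [-0.003 -0.001 -1.   ] open 0.250 F [-0.5 -0.5 -3.4]
turn 0.1 shift [100.3   3.9   0.5] -> jaw -85.8
```

Call:
apply_moves([
  [1,30,3,0,0],
  [1,35,0,0,0],
  [1,22,0,0,0],
  [1,9,0,0,0],
  [1,3,0,0,0],
  [1,0,0,0,0],
  [0.45,0,0,0,0],
  [0.45,0,0,0,0],
  [0.45,0,0,0,0],
  [0.45,-35,0,0,0],
])

```text
t: 17.6
eef_pos: [617.7, 199.7, 92.4]
tcp_rot: [-1.415, 1.565, -2.912]
ft_force: [-0.3, -0.7, 0.8]
opening: 0.519
```

Call:
apply_moves([
  [0.45,-40,0,0,0],
  [0.45,-25,0,0,0],
  [0.45,0,-35,35,0],
  [0.45,0,-35,35,0],
  [0.45,0,-20,35,0],
  [0.45,0,0,0,0],
  [0.45,0,0,0,0],
])

```text
t: 18.3
eef_pos: [537.8, 88.4, 161.0]
tcp_rot: [1.537, 1.569, 0.039]
ft_force: [0.3, -0.6, 0.0]
opening: 0.545
```

Run:
```python
from plan import *
from car import *
c=cam("top");P,s=carriers(c,100,(205,130,330,200));print(P.round(1).tolist(),s)
c=cam("scene");P,s=carriers(c,80,(270,140,420,260));print(P.round(1).tolist(),s)
plan((427,143,160,83.1),(427,136,37,83.1))
```

```text
[[650.9, 90.8], [642.9, 201.0], [640.6, 143.7], [631.7, 89.2], [620.6, 204.8]] [23 23 25  7  5]
[[410.0, 152.5], [433.7, 150.7], [457.2, 147.5], [599.5, 78.0], [623.7, 79.6], [648.1, 81.7], [589.3, 132.0], [613.8, 133.3], [637.4, 134.4], [587.6, 184.1], [607.4, 179.0]] [48 45 47 50 54 54 52 53 58 29  4]
t 18.4 pos [538.1  89.4 160.4] jaw -85.8 j6 1.54 tilt [ 0.001  0.    -1.   ] open 0.549 F [ 0.5  0.2 -0.4]
turn 11.1 shift [   0.3 -116.8  -39.8] -> jaw -96.9
turn 0.0 shift [123.    0.7   7. ] -> jaw -96.9
```

Call:
apply_moves([
  [0.42,0,0,0,5.5],
  [0.42,0,0,0,5.6],
  [0.42,0,-39,-11,0],
  [0.42,0,-39,-11,0],
  [0.42,0,-39,-11,0],
  [0.42,0,0,0,0],
  [0.42,30,0,0,0],
  [0.42,35,0,0,0],
  [0.42,30,0,0,0],
  [0.42,20,0,0,0],
])

```text
t: 19.4
eef_pos: [425.7, 136.3, 43.1]
tcp_rot: [-1.189, 1.57, -2.879]
ft_force: [0.3, -0.5, -0.6]
opening: 0.577
```

Call:
apply_moves([
  [0.42,7,0,0,0],
  [1,1,0,0,0],
  [1,0,0,0,0],
  [1,0,0,0,0],
  [1,0,0,0,0],
  [1,0,0,0,0],
  [1,0,0,0,0],
  [1,-10,0,0,0],
  [1,-35,0,0,0],
  [1,-40,0,0,0],
])

```text
t: 20.4
eef_pos: [424.3, 135.3, 122.9]
tcp_rot: [-1.231, 1.568, -2.922]
ft_force: [0.7, -0.7, -3.0]
opening: 0.25
```

Call:
apply_moves([
  [1,-38,0,0,0],
  [1,0,0,0,0],
  [1,0,0,0,0],
])

```text
t: 20.7
eef_pos: [424.9, 135.5, 160.7]
tcp_rot: [1.737, 1.569, 0.046]
ft_force: [-0.4, -0.6, -2.9]
opening: 0.246
```

Run:
```python
from plan import *
plan((615.3,257,160,94.2),(615.3,257,57,94.2))
```

```text
t 20.7 pos [424.9 135.5 160.7] jaw -96.9 j6 1.85 tilt [ 0.001  0.    -1.   ] open 0.246 F [-0.4 -0.6 -2.9]
turn -11.1 shift [   0.9  198.7 -107.2] -> jaw -85.8
turn -0.0 shift [ 1.03e+02 -1.00e-01 -0.00e+00] -> jaw -85.8
```

Call:
apply_moves([
  [1,0,0,0,-5.5],
  [1,0,0,0,-5.6],
  [1,0,39.8,-21.5,0],
  [1,0,39.8,-21.5,0],
  [1,0,39.8,-21.5,0],
  [1,0,39.8,-21.5,0],
  [1,0,39.8,-21.5,0],
  [1,0,0,0,0],
  [1,0,0,0,0],
])

```text
t: 21.6
eef_pos: [614.9, 257.4, 157.0]
tcp_rot: [-1.314, 1.566, -2.811]
ft_force: [-0.7, 0.5, -3.0]
opening: 0.25
```

Run:
```python
from plan import *
plan((615.3,257,57,94.2))
```

```text
t 21.6 pos [614.9 257.4 157. ] jaw -85.8 j6 1.79 tilt [-0.005 -0.002 -1.   ] open 0.250 F [-0.7  0.5 -3. ]
turn 0.0 shift [100.    0.8   0.3] -> jaw -85.8
```

Call:
apply_moves([
  [1,30,0,0,0],
  [1,35,0,0,0],
  [1,23,0,0,0],
  [1,9,0,0,0],
  [1,4,0,0,0],
  [1,0,0,0,0],
  [0.45,0,0,0,0],
  [0.45,0,0,0,0],
  [0.45,0,0,0,0],
  [0.45,-35,0,0,0],
])

```text
t: 22.6
eef_pos: [614.1, 256.9, 91.3]
tcp_rot: [-1.33, 1.565, -2.828]
ft_force: [-0.7, 0.0, 1.0]
opening: 0.519
```

Call:
apply_moves([
  [0.45,-40,0,0,0],
  [0.45,-35,0,0,0],
  [0.45,-30,-35,30,0],
  [0.45,-20,-35,30,0],
  [0.45,0,-35,30,0],
  [0.45,0,-35,30,0],
  [0.45,0,-20,45,0],
  [0.45,0,0,45,0],
  [0.45,0,0,45,0],
  [0.45,0,0,45,0],
])

```text
t: 23.6
eef_pos: [481.3, -52.1, 217.2]
tcp_rot: [1.227, 1.569, -0.27]
ft_force: [1.9, 0.1, -0.8]
opening: 0.55
```

Call:
apply_moves([
  [0.45,0,0,45,0],
  [0.45,0,0,45,0],
  [0.45,0,0,45,0],
  [0.45,0,0,45,0],
  [0.45,0,0,45,0],
  [0.45,0,0,45,0],
  [0.45,0,0,0,0],
])

```text
t: 24.3
eef_pos: [501.2, -324.3, 216.4]
tcp_rot: [0.545, 1.569, -0.956]
ft_force: [0.9, 0.9, -1.0]
opening: 0.554
```

Run:
```python
from plan import *
from car import *
c=cam("top");P,s=carriers(c,100,(205,130,330,200));print(P.round(1).tolist(),s)
save(c,"t2.png",(205,140,445,275),3.33)
d=cam("scene")
cv2.imwrite("pics/s3.png",np.vstack([cv2.resize(d["pixels"][130:220,200:320,::-1],None,fx=5,fy=5,interpolation=2)[:300],cv2.resize(d["pixels"][220:310,340:460,::-1],None,fx=5,fy=5,interpolation=2)[:300]]))
plan()
```

```text
[[650.7, 91.0], [642.7, 201.2], [638.5, 257.9], [627.2, 158.4], [626.8, 88.3], [619.6, 199.8], [614.6, 255.8], [603.6, 155.9], [603.2, 86.3], [595.2, 197.6], [590.7, 253.9], [580.0, 152.0]] [22 20 28 24 22 24 22 25 23 26 25 24]
t 24.4 pos [ 500.9 -320.2  216.3] jaw -85.9 j6 0.82 tilt [ 0.  0. -1.] open 0.547 F [-0.4  0.8 -0.5]
```

View pics/t2.png

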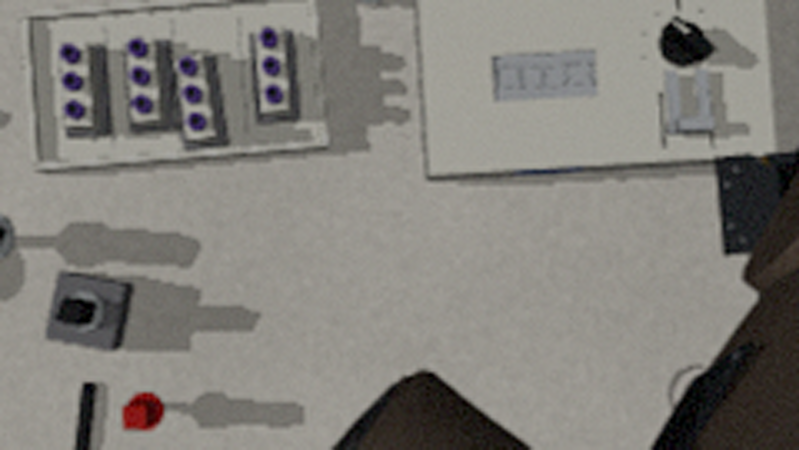

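View pics/s3.png

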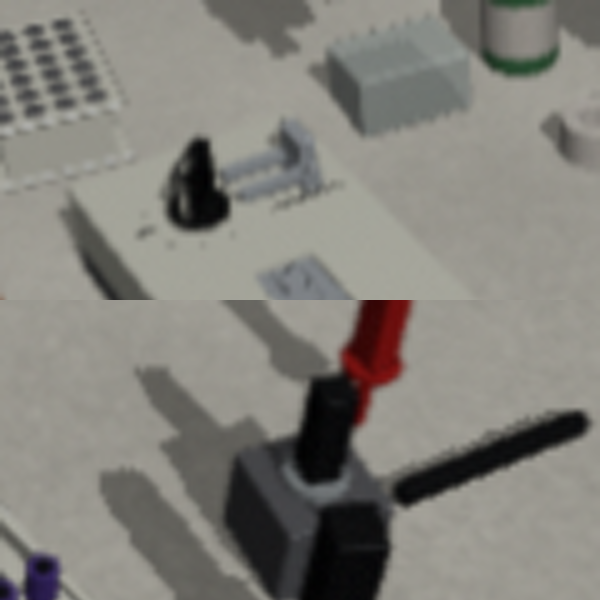

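The third carrier has been knocked to about (604,156), but it still stands upright within the tray limits. The scene view shows the pin in its stand and the knob pointer roughly towards the far side. Next I'll fit the pin handle and knob silhouettes in both cameras.

```bash
cat > fit.py <<'E'
from h import *
from scipy.optimize import minimize
def box(x,y,a,lx,ly,z0,z1):
    c,s=np.cos(a),np.sin(a)
    return np.array([[x+c*i*lx/2-s*j*ly/2,y+s*i*lx/2+c*j*ly/2,z] for i in(-1,1) for j in(-1,1) for z in(z0,z1)])
def cyl(x,y,r,z0,z1):
    t=np.arange(24)*np.pi/12
    return np.array([[x+r*np.cos(q),y+r*np.sin(q),z] for q in t for z in(z0,z1)])
def fit(cams,hulls,p0,roi,thr,S=6,show=None):
    D=[]
    for c in cams:
        u,v=px(c,[roi])[0].astype(int); r=18
        im=c["pixels"][v-r:v+r,u-r:u+r].max(2).astype(np.float32)
        D.append((c,u-r,v-r,cv2.resize(im,None,fx=S,fy=S,interpolation=cv2.INTER_LINEAR)<thr))
    def model(p,c,u,v,m):
        o=np.zeros(m.shape,np.uint8)
        for h in hulls(p):
            q=(px(c,h)-[u,v]+.5)*S-.5
            cv2.fillConvexPoly(o,cv2.convexHull((q*16).round().astype(np.int32)),1,shift=4)
        return o>0
    def cost(p):
        e=0
        for c,u,v,m in D:
            o=model(p,c,u,v,m); e+=1-(o&m).sum()/max(1,(o|m).sum())
        return e
    best=min((minimize(cost,[p0[0],p0[1],a],method="Nelder-Mead",options=dict(initial_simplex=[[p0[0],p0[1],a],[p0[0]+6,p0[1],a],[p0[0],p0[1]+6,a],[p0[0],p0[1],a+.3]])) for a in p0[2]),key=lambda r:r.fun)
    if show:
        for k,(c,u,v,m) in enumerate(D):
            g=cv2.resize(c["pixels"][v:v+36,u:u+36,::-1],None,fx=10,fy=10,interpolation=2)
            o=cv2.resize(model(best.x,c,u,v,m).astype(np.uint8),(360,360)); cs,_=cv2.findContours(o,0,1); cv2.drawContours(g,cs,-1,(0,255,0),1)
            show.append(g)
    return best.x,best.fun
E
python3 - <<'E'
from fit import *
T,S=cam("top"),cam("scene")
g=[];h=[]
A=np.radians([-50,-25,0,25,50])
for cs,n in (([T,S],"both"),([T],"top"),([S],"scene")):
    b=n=="both"
    x,f=fit(cs,lambda p:[box(*p,20,20,62,121)],(422,246,A[1:4]),(422,246,95),60,show=g if b else None);print(n,"pin",x[:2].round(1),np.degrees(x[2]).round(1),round(f,3))
    x,f=fit(cs,lambda p:[box(*p,44,12,78,114),cyl(p[0],p[1],20,70,78)],(641,-260,A),(641,-260,90),60,show=h if b else None);print(n,"knob",x[:2].round(1),np.degrees(x[2]).round(1),round(f,3))
cv2.imwrite("pics/f.png",np.hstack([np.vstack(g),np.vstack(h)])[:,:])
E
```

```text
both pin [421.9 252.6] -16.0 0.837
both knob [ 647.8 -266.4] 58.6 0.524
top pin [422.1 252.9] -10.6 0.469
top knob [ 649.  -265.3] 40.3 0.26
scene pin [421.8 251.8] -31.1 0.359
scene knob [ 645.8 -270.6] 59.8 0.243Traceback (most recent call last):
  File "<stdin>", line 9, in <module>
    return _nx.concatenate(arrs, 0, dtype=dtype, casting=casting)
           ~~~~~~~~~~~~~~~^^^^^^^^^^^^^^^^^^^^^^^^^^^^^^^^^^^^^^^
ValueError: need at least one array to concatenate
```

```bash
python3 -c "
import cv2;a=cv2.imread('pics/f.png');cv2.imwrite('pics/f2.png',cv2.resize(a,(600,600)))"
```

```text
[ WARN:0@0.033] global loadsave.cpp:275 findDecoder imread_('pics/f.png'): can't open/read file: check file path/integrity
Traceback (most recent call last):
cv2.error: OpenCV(4.12.0) /io/opencv/modules/imgproc/src/resize.cpp:4208: error: (-215:Assertion failed) !ssize.empty() in function 'resize'
```

```bash
sed -i 's/if show:/if show is not None:/' fit.py
python3 - <<'E'
from fit import *
T,S=cam("top"),cam("scene")
for c in(T,S):
    u,v=px(c,[(422,250,95)])[0].astype(int);print(c["pixels"][v-9:v+9:2,u-10:u+10:2].max(2))
g=[];h=[]
A=np.radians([-50,-25,0,25,50])
x,f=fit([T,S],lambda p:[box(*p,20,20,62,121)],(422,250,A[1:4]),(422,250,95),35,show=g);print("pin",x[:2].round(1),np.degrees(x[2]).round(1),round(f,3))
x,f=fit([T,S],lambda p:[box(*p,44,12,78,114),cyl(p[0],p[1],20,70,78)],(645,-265,A),(645,-265,90),60,show=h);print("knob",x[:2].round(1),np.degrees(x[2]).round(1),round(f,3))
cv2.imwrite("pics/f2.png",cv2.resize(np.hstack([np.vstack(g),np.vstack(h)]),(600,600)))
E
```

```text
[[152 153  91  81  86  87  92  89  79  63]
 [153 156  87  90  87  87  84  86  85  91]
 [150 137  77  85  93 112 126 114  72  81]
 [155 129  84  22  10   0  38  68  93  57]
 [153 111  65  27  30  19  15   1  78  63]
 [153  88  46  30  19  24  10  12 103  62]
 [141  90  64  43  25  19   0  59  88  61]
 [135  85  90  91  91  88 110 119  68  74]
 [128  87  89  85  90  88  88  88  90  83]]
[[150 137 106 101  66  56  45  25  65 101]
 [152 157 154 135  29  14  14  14  36  80]
 [152 155 156 127  14   8  16  14  18  77]
 [153 154 153 116   4   8  16  15  14  87]
 [154 150 148  86   7   8  11  11  21 107]
 [152 151 147  43   5   9  11  10  58 142]
 [136 105  69  12   5  12  11  10 103 158]
 [ 44  48  37   5   8  10  10  14  99 156]
 [ 49  49  44   6   6   9  11  18  71 134]]
pin [421.8 252.2] -44.7 0.773
knob [ 647.2 -266.8] 59.2 0.524
```

View pics/f2.png

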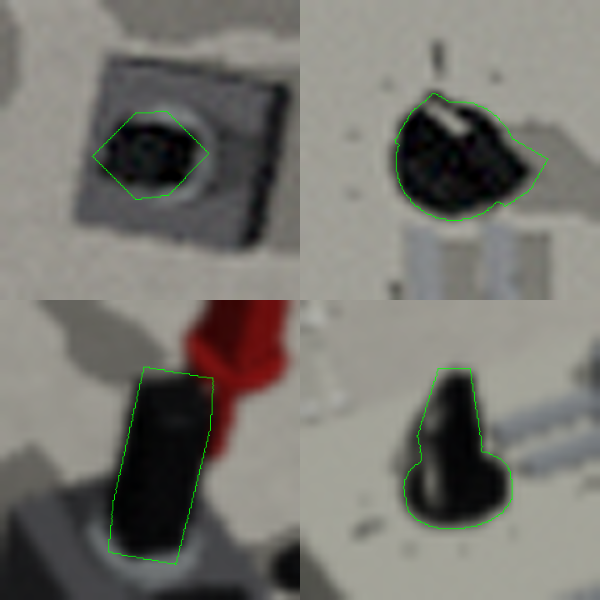

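The handle is about 20 mm square at (422,252.5), with yaw around -9°. The knob axis is near (647,-267) and its pointer lies at about +50° yaw. Next I'll look at the squares in the window.

Run:
```python
from fit import *
T,S=cam("top"),cam("scene")
def crop(c,X,r,s):
    u,v=px(c,[X])[0].astype(int);g=c["pixels"][v-r:v+r,u-r-4:u+r+4,::-1].astype(float)
    print(u-r-4,v-r,s); g=np.clip((g-70)*1.7,0,255).astype(np.uint8)
    return cv2.resize(g,None,fx=s,fy=s,interpolation=cv2.INTER_CUBIC)
cv2.imwrite("pics/w.png",np.vstack([crop(T,(621.4,-148,67),16,16)[130:390],crop(S,(621.4,-148,67),16,16)[100:420]]))
# average several top frames' profile along the row
a=np.radians(3.5);d=np.array([-np.sin(a),np.cos(a)]);n=np.array([np.cos(a),np.sin(a)])
F=[T]+[cam("top") for _ in range(4)];I=sum(f["pixels"].astype(np.float32).mean(2) for f in F)/5
ys=np.arange(-48,49,2.)
pr=0
for o in(-6,-3,0,3,6):
    X=np.array([[*(np.array([621.4,-148])+y*d+o*n),67] for y in ys]);q=px(T,X).astype(np.float32)
    pr=pr+cv2.remap(I,q[:,0],q[:,1],1)[:,0]
for y,v in zip(ys,pr/5):print(int(y),int(v),end=' | ')
```

```text
348 146 16
242 174 16
-48 157 | -46 155 | -44 148 | -42 134 | -40 125 | -38 123 | -36 129 | -34 134 | -32 136 | -30 135 | -28 135 | -26 135 | -24 136 | -22 134 | -20 130 | -18 125 | -16 127 | -14 131 | -12 136 | -10 136 | -8 135 | -6 135 | -4 134 | -2 132 | 0 128 | 2 122 | 4 123 | 6 127 | 8 134 | 10 135 | 12 135 | 14 136 | 16 137 | 18 132 | 20 125 | 22 117 | 24 122 | 26 130 | 28 136 | 30 136 | 32 135 | 34 135 | 36 136 | 38 134 | 40 128 | 42 111 | 44 108 | 46 118 | 48 141 |
```

View pics/w.png

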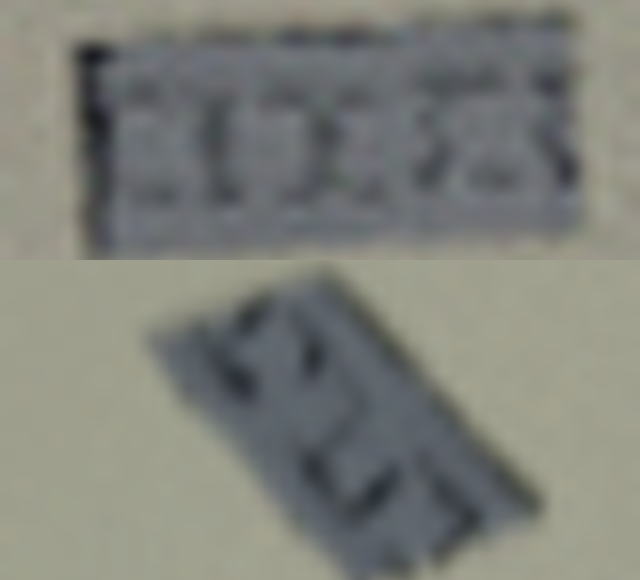

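The groove profile puts the squares at about -28.5, -8, +12.5 and +32.5 mm along the row. Only -8 and +12.5 lie within the ±25 mm limit. Next I'll fetch the pin.

Run:
```python
from plan import *
plan((422,252.5,216,81),(422,252.5,92,81))
```

```text
t 24.9 pos [ 501.4 -319.2  216.5] jaw -85.8 j6 0.82 tilt [ 0. -0. -1.] open 0.549 F [-0.5 -0.4 -0. ]
turn 13.2 shift [ 3.000e-01 -1.678e+02 -5.523e+02] -> jaw -99.0
turn -0.0 shift [124.  -0.  -0.] -> jaw -99.0
```

Call:
apply_moves([
  [0.5,0,0,0,6.6],
  [0.5,0,0,0,6.6],
  [0.5,0,-14,-46,0],
  [0.5,0,-14,-46,0],
  [0.5,0,-14,-46,0],
  [0.5,0,-14,-46,0],
  [0.5,0,-14,-46,0],
  [0.5,0,-14,-46,0],
  [0.5,0,-14,-46,0],
  [0.5,0,-14,-46,0],
])

```text
t: 25.9
eef_pos: [447.5, 63.2, 216.6]
tcp_rot: [1.67, 1.57, -0.058]
ft_force: [0.9, 0.0, -0.8]
opening: 0.499
```

Call:
apply_moves([
  [0.5,0,-14,-46,0],
  [0.5,0,-14,-46,0],
  [0.5,0,-14,-46,0],
  [0.5,0,-14,-46,0],
  [0.5,0,0,0,0],
  [0.5,0,0,0,0],
  [0.5,0,0,0,0],
])

```text
t: 26.6
eef_pos: [421.6, 251.2, 216.2]
tcp_rot: [-0.299, 1.57, -2.027]
ft_force: [-0.3, -0.8, 1.0]
opening: 0.5
```

Run:
```python
from plan import *
plan((422,252.5,216,81),(422,252.5,92,81))
```

```text
t 26.6 pos [421.6 251.2 216.2] jaw -99.0 j6 2.13 tilt [-0. -0. -1.] open 0.500 F [-0.3 -0.8  1. ]
turn -0.0 shift [ 0.2  0.2 -1.4] -> jaw -99.0
turn 0.0 shift [124.   0.  -0.] -> jaw -99.0
```

Call:
apply_moves([
  [0.5,35,0,-1.3,0],
  [0.5,40,0,0,0],
  [0.5,30,0,0,0],
  [0.5,15,0,0,0],
  [0.5,4,0,0,0],
  [0.5,0,0,0,0],
  [1,0,0,0,0],
  [1,0,0,0,0],
  [1,0,0,0,0],
  [1,0,0,0,0],
])

```text
t: 27.6
eef_pos: [421.9, 253.2, 92.8]
tcp_rot: [2.04, 1.57, 0.312]
ft_force: [0.3, 0.1, 5.2]
opening: 0.228
```

Call:
apply_moves([
  [1,0,0,0,0],
  [1,0,0,0,0],
  [1,0,0,0,0],
  [1,0,0,0,0],
])

```text
t: 28.0
eef_pos: [421.9, 253.2, 92.8]
tcp_rot: [1.934, 1.57, 0.207]
ft_force: [-0.8, -1.3, 6.9]
opening: 0.227
```

Run:
```python
from plan import *
plan()
c=cam("scene");d=cam("top")
def cr(c,X,r,s):
    u,v=px(c,[X])[0].astype(int);print(u-r,v-r);return cv2.resize(c["pixels"][v-r:v+r,u-r:u+r,::-1],None,fx=s,fy=s,interpolation=2)
cv2.imwrite("pics/p.png",np.hstack([cr(c,(422,252,80),25,8),cr(d,(422,252,80),25,8)]))
```

```text
t 28.0 pos [421.9 253.2  92.8] jaw -99.0 j6 2.13 tilt [ 0.001  0.    -1.   ] open 0.227 F [-0.8 -1.3  6.9]
378 223
203 207
```

View pics/p.png

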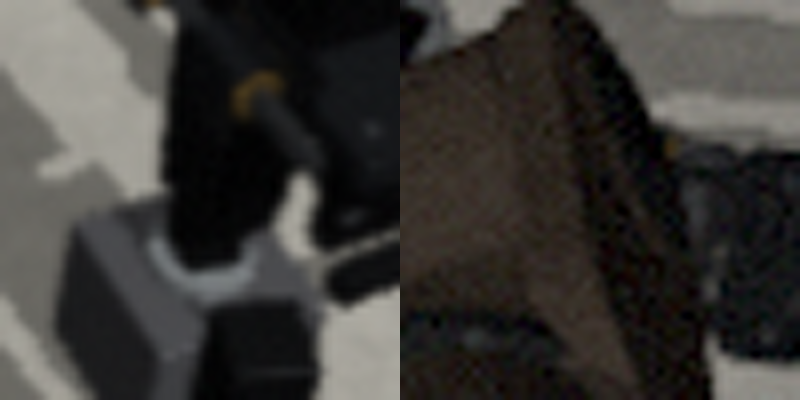

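Call:
apply_moves([
  [1,-2,0,0,0],
  [1,-2,0,0,0],
  [1,-2,0,0,0],
  [1,0,0,0,0],
  [1,0,0,0,0],
])

```text
t: 28.6
eef_pos: [421.7, 253.1, 98.3]
tcp_rot: [0.424, 1.571, -1.304]
ft_force: [0.9, 0.3, -1.0]
opening: 0.23
```

The pin is held free, reading -1 N. I'll lift it clear and carry it to the window.

Call:
apply_moves([
  [1,-15,0,0,0],
  [1,-30,0,0,0],
  [1,-30,0,0,0],
  [1,-20,0,0,0],
  [1,0,0,0,0],
  [1,0,0,0,0],
])

```text
t: 29.2
eef_pos: [421.5, 253.0, 192.9]
tcp_rot: [1.275, 1.571, -0.452]
ft_force: [0.4, -0.2, -0.7]
opening: 0.231
```

Run:
```python
from plan import *
plan((620.6,-135.6,192,93.5),(620.6,-135.6,155,93.5))
```

```text
t 29.2 pos [421.5 253.  192.9] jaw -99.0 j6 2.13 tilt [ 0. -0. -1.] open 0.231 F [ 0.4 -0.2 -0.7]
turn -12.5 shift [  1.  175.  400.1] -> jaw -86.5
turn -0.0 shift [37. -0. -0.] -> jaw -86.5
```

Call:
apply_moves([
  [1,0,0,0,-6.25],
  [1,0,0,0,-6.25],
  [1,0,17.5,40,0],
  [1,0,17.5,40,0],
  [1,0,17.5,40,0],
  [1,0,17.5,40,0],
  [1,0,17.5,40,0],
  [1,0,17.5,40,0],
  [1,0,17.5,40,0],
  [1,0,17.5,40,0],
])

```text
t: 30.2
eef_pos: [581.1, -59.4, 191.5]
tcp_rot: [-1.844, 1.568, 2.93]
ft_force: [0.4, 1.3, -0.9]
opening: 0.228
```

Call:
apply_moves([
  [1,0,17.5,40,0],
  [1,0,17.5,40,0],
  [1,0,0,0,0],
  [1,0,0,0,0],
  [1,0,0,0,0],
])

```text
t: 30.7
eef_pos: [620.2, -134.5, 192.1]
tcp_rot: [-1.998, 1.569, 2.776]
ft_force: [0.7, 0.3, -2.2]
opening: 0.228
```

Run:
```python
from plan import *
plan((620.6,-135.6,155,93.5))
c=cam("scene");d=cam("top")
def cr(c,X,r,s):
    u,v=px(c,[X])[0].astype(int);print(u-r,v-r);return cv2.resize(c["pixels"][v-r:v+r,u-r:u+r,::-1],None,fx=s,fy=s,interpolation=2)
cv2.imwrite("pics/p2.png",cr(c,(620.6,-135.6,110),28,12))
print(px(c,[(620.6,-135.6,110),(620.6,-135.6,67)]))
```

```text
t 30.7 pos [ 620.2 -134.5  192.1] jaw -86.5 j6 1.19 tilt [-0.002  0.001 -1.   ] open 0.228 F [ 0.7  0.3 -2.2]
turn 0.0 shift [37.1  0.4  1.1] -> jaw -86.5
235 153
[[263.36449091 181.34434361]
 [264.68762629 192.82819169]]
```

View pics/p2.png

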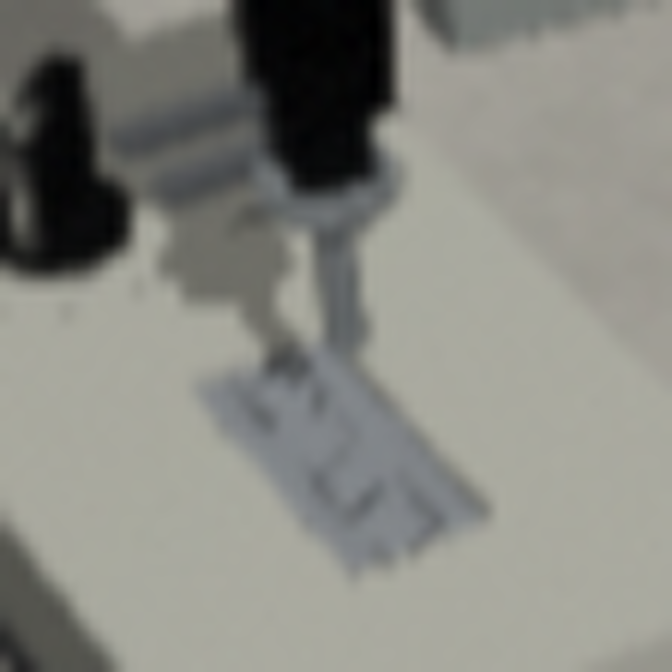

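The pin hangs vertical with its tip at about px (264,182), matching the prediction. I'll lower it onto the candidate at +12.5.

Call:
apply_moves([
  [1,15,0.4,1,0],
  [1,15,0,0,0],
  [1,9,0,0,0],
  [1,0,0,0,0],
  [1,0,0,0,0],
  [1,0,0,0,0],
])

```text
t: 31.4
eef_pos: [621.7, -136.3, 155.1]
tcp_rot: [1.109, 1.57, -0.4]
ft_force: [0.4, -1.2, -0.5]
opening: 0.228
```

Call:
apply_moves([
  [1,1,0,0,0],
  [1,1,0,0,0],
  [1,1,0,0,0],
  [1,0,0,0,0],
  [1,0,0,0,0],
])

```text
t: 31.9
eef_pos: [621.4, -136.4, 151.3]
tcp_rot: [-1.33, 1.571, -2.839]
ft_force: [-0.2, 0.9, -1.2]
opening: 0.227
```

Call:
apply_moves([
  [1,1,0,0,0],
  [1,1,0,0,0],
  [1,0,0,0,0],
  [1,0,0,0,0],
])

```text
t: 32.3
eef_pos: [621.5, -136.4, 149.8]
tcp_rot: [1.152, 1.57, -0.358]
ft_force: [0.2, 1.0, 6.4]
opening: 0.233
```

Rigid here (6.4 N), so I'll slide towards the other square.

Call:
apply_moves([
  [1,0,0,2,0],
  [1,0,0,2,0],
  [1,0,0,2,0],
  [1,0,0,2,0],
  [1,0,0,2,0],
  [1,0,0,0,0],
])

```text
t: 32.9
eef_pos: [622.2, -145.9, 149.7]
tcp_rot: [2.259, 1.57, 0.749]
ft_force: [-0.3, 3.6, 6.2]
opening: 0.23
```

Call:
apply_moves([
  [1,0,0,2,0],
  [1,0,0,2,0],
  [1,0,0,2,0],
  [1,0,0,2,0],
  [1,0,0,2,0],
  [1,0,0,0,0],
])

```text
t: 33.5
eef_pos: [622.5, -156.8, 149.0]
tcp_rot: [-1.153, 1.57, -2.662]
ft_force: [1.1, -0.3, -0.6]
opening: 0.228
```

Call:
apply_moves([
  [1,1,0,0,0],
  [1,0,0,0,0],
  [1,0,0,0,0],
])

```text
t: 33.8
eef_pos: [622.6, -156.4, 148.3]
tcp_rot: [-0.3, 1.571, -1.809]
ft_force: [1.1, -1.5, 0.2]
opening: 0.228
```

The force vanished at y = -156.6, so the pin is over the shutter. I'll push it down.

Call:
apply_moves([
  [1,2,0,0,0],
  [1,2,0,0,0],
  [1,2,0,0,0],
  [1,0,0,0,0],
])

```text
t: 34.2
eef_pos: [622.6, -156.3, 142.0]
tcp_rot: [-1.478, 1.571, -2.987]
ft_force: [0.4, 0.8, -0.5]
opening: 0.226
```

Call:
apply_moves([
  [1,2,0,0,0],
  [1,2,0,0,0],
  [1,2,0,0,0],
  [1,1,0,0,0],
  [1,0,0,0,0],
  [1,0,0,0,0],
])

```text
t: 34.8
eef_pos: [622.6, -156.3, 135.3]
tcp_rot: [-0.66, 1.571, -2.17]
ft_force: [-0.6, -1.1, 2.1]
opening: 0.231
```

Call:
apply_moves([
  [1,1,0,0,0],
  [1,1,0,0,0],
  [1,0,0,0,0],
  [1,0,0,0,0],
  [1,0,0,0,0],
  [1,0,0,0,0],
  [1,0,0,0,0],
])

```text
t: 35.5
eef_pos: [622.7, -156.3, 133.7]
tcp_rot: [1.069, 1.57, -0.441]
ft_force: [-1.4, 0.0, 5.8]
opening: 0.229
```

Call:
apply_moves([
  [1,-10,0,0,0],
  [1,-20,0,0,0],
  [1,-20,0,0,0],
  [1,-10,0,0,0],
  [1,0,0,0,0],
  [1,0,0,0,0],
])

```text
t: 36.1
eef_pos: [622.3, -156.2, 192.7]
tcp_rot: [-1.907, 1.57, 2.867]
ft_force: [0.2, -0.9, -1.5]
opening: 0.23
```

Run:
```python
from plan import *
plan((421.8,253.1,193,81),(421.8,253.1,95,81))
```

```text
t 36.1 pos [ 622.3 -156.2  192.7] jaw -86.5 j6 1.16 tilt [-0.001  0.    -1.   ] open 0.230 F [ 0.2 -0.9 -1.5]
turn 12.5 shift [-1.000e-01 -2.621e+02 -3.729e+02] -> jaw -99.0
turn 0.0 shift [98.   0.1  0. ] -> jaw -99.0
```

The shutter bottomed at 5.8 N and 16 mm. Now I'll return the pin to its stand.

Call:
apply_moves([
  [1,0,0,0,6.25],
  [1,0,0,0,6.25],
  [1,0,-26.2,-37.3,0],
  [1,0,-26.2,-37.3,0],
  [1,0,-26.2,-37.3,0],
  [1,0,-26.2,-37.3,0],
  [1,0,-26.2,-37.3,0],
  [1,0,-26.2,-37.3,0],
  [1,0,-26.2,-37.3,0],
  [1,0,-26.2,-37.3,0],
])

```text
t: 37.1
eef_pos: [460.7, 172.4, 192.4]
tcp_rot: [-1.145, 1.569, -2.873]
ft_force: [0.7, -0.7, -1.0]
opening: 0.229
```

Call:
apply_moves([
  [1,0,-26.2,-37.3,0],
  [1,0,-26.2,-37.3,0],
  [1,0,0,0,0],
  [1,0,0,0,0],
  [1,0,0,0,0],
  [1,0,0,0,0],
])

```text
t: 37.7
eef_pos: [422.6, 252.0, 193.0]
tcp_rot: [-0.711, 1.57, -2.441]
ft_force: [0.1, -0.3, -0.8]
opening: 0.23
```

Run:
```python
from plan import *
plan((421.8,253.1,140,81),(421.8,253.1,94,81))
```

```text
t 37.7 pos [422.6 252.  193. ] jaw -99.1 j6 2.13 tilt [-0. -0. -1.] open 0.230 F [ 0.1 -0.3 -0.8]
turn -0.1 shift [53.  -0.9 -0.9] -> jaw -99.0
turn 0.0 shift [46.  0. -0.] -> jaw -99.0
```

Call:
apply_moves([
  [1,20,-0.9,-0.9,0],
  [1,20,0,0,0],
  [1,10,0,0,0],
  [1,5,0,0,0],
  [1,5,0,0,0],
  [1,0,0,0,0],
  [1,0,0,0,0],
])

```text
t: 38.4
eef_pos: [421.6, 254.1, 133.7]
tcp_rot: [1.984, 1.57, 0.257]
ft_force: [-0.1, 0.4, -1.2]
opening: 0.228
```

Call:
apply_moves([
  [1,10,0,0,0],
  [1,10,0,0,0],
  [1,10,0,0,0],
  [1,6,0,0,0],
  [1,2,0,0,0],
  [1,0,0,0,0],
  [1,0,0,0,0],
])

```text
t: 39.1
eef_pos: [421.4, 254.1, 95.4]
tcp_rot: [1.732, 1.571, 0.004]
ft_force: [-0.7, 0.3, -0.3]
opening: 0.223
```

Call:
apply_moves([
  [1,1,0,0.8,0],
  [1,1,0,0,0],
  [1,0,0,0,0],
  [0.5,0,0,0,0],
  [0.5,0,0,0,0],
  [0.5,0,0,0,0],
  [0.5,0,0,0,0],
  [0.5,-20,0,0,0],
  [0.5,-40,0,0,0],
  [0.5,-40,0,0,0],
])

```text
t: 40.1
eef_pos: [420.8, 253.1, 194.2]
tcp_rot: [-0.955, 1.569, -2.683]
ft_force: [0.7, 0.5, 0.2]
opening: 0.499
```

Run:
```python
from plan import *
plan((520,-250,195,95))
```

```text
t 40.1 pos [420.8 253.1 194.2] jaw -99.0 j6 2.13 tilt [-0.001 -0.001 -1.   ] open 0.499 F [0.7 0.5 0.2]
turn -14.0 shift [ -0.6  54.9 509.8] -> jaw -85.0
```

The pin is back in its stand. Now the knob: the pointer is at about 52° yaw, so I need a jaw angle of about -38°.

Run:
```python
from plan import *
plan((647.5,-266.7,195,-38),(647.5,-266.7,101,-38))
```

```text
t 40.1 pos [420.8 253.1 194.2] jaw -99.0 j6 2.13 tilt [-0.001 -0.001 -1.   ] open 0.499 F [0.7 0.5 0.2]
turn -61.0 shift [  -0.8 -270.1  498.6] -> jaw -38.0
turn -0.0 shift [94.   0.1  0.1] -> jaw -38.0
```

Call:
apply_moves([
  [0.5,0,0,0,-7.6],
  [0.5,0,0,0,-7.6],
  [0.5,0,0,0,-7.6],
  [0.5,0,0,0,-7.6],
  [0.5,0,0,0,-7.6],
  [0.5,0,0,0,-7.6],
  [0.5,0,0,0,-7.6],
  [0.5,0,0,0,-7.6],
  [0.5,0,-22.5,41.5,0],
  [0.5,0,-22.5,41.5,0],
])

```text
t: 41.1
eef_pos: [458.6, 166.3, 193.3]
tcp_rot: [0.518, 1.571, -0.145]
ft_force: [0.7, 0.0, -0.1]
opening: 0.498
```

Call:
apply_moves([
  [0.5,0,-22.5,41.5,0],
  [0.5,0,-22.5,41.5,0],
  [0.5,0,-22.5,41.5,0],
  [0.5,0,-22.5,41.5,0],
  [0.5,0,-22.5,41.5,0],
  [0.5,0,-22.5,41.5,0],
  [0.5,0,-22.5,41.5,0],
  [0.5,0,-22.5,41.5,0],
  [0.5,0,-22.5,41.5,0],
  [0.5,0,-22.5,41.5,0],
])

```text
t: 42.1
eef_pos: [646.1, -268.8, 193.3]
tcp_rot: [-2.771, 1.571, 2.846]
ft_force: [0.8, 0.7, -0.4]
opening: 0.5
```

Call:
apply_moves([
  [0.5,0,0,0,0],
  [0.5,0,0,0,0],
])

```text
t: 42.3
eef_pos: [645.3, -267.5, 192.4]
tcp_rot: [-3.019, 1.57, 2.596]
ft_force: [0.1, 0.8, -0.6]
opening: 0.501
```

Run:
```python
from plan import *
from car import *
plan((647.5,-266.7,195,-38),(647.5,-266.7,101,-38))
c=cam("scene");d=cam("top")
P,s=carriers(d,100,(205,130,330,200));print(P.round(1).tolist())
def cr(c,X,r,s):
    u,v=px(c,[X])[0].astype(int);return cv2.resize(c["pixels"][v-r:v+r,u-r:u+r,::-1],None,fx=s,fy=s,interpolation=2)
cv2.imwrite("pics/k.png",np.hstack([cr(c,(640,-260,90),30,6.5),cr(d,(422,252,80),30,6.5)]))
```

```text
t 42.3 pos [ 645.3 -267.5  192.4] jaw -38.3 j6 0.18 tilt [-0.001  0.001 -1.   ] open 0.501 F [ 0.1  0.8 -0.6]
turn -0.3 shift [-2.6  1.9  1.2] -> jaw -38.0
turn 0.0 shift [94.   0.   0.1] -> jaw -38.0
[[650.9, 90.8], [643.2, 201.2], [638.5, 257.9], [627.2, 158.4], [626.5, 88.2], [619.4, 199.4], [614.6, 255.7], [603.3, 155.7], [603.2, 86.6], [595.2, 197.6], [590.7, 253.9], [579.8, 152.2]]
```

View pics/k.png

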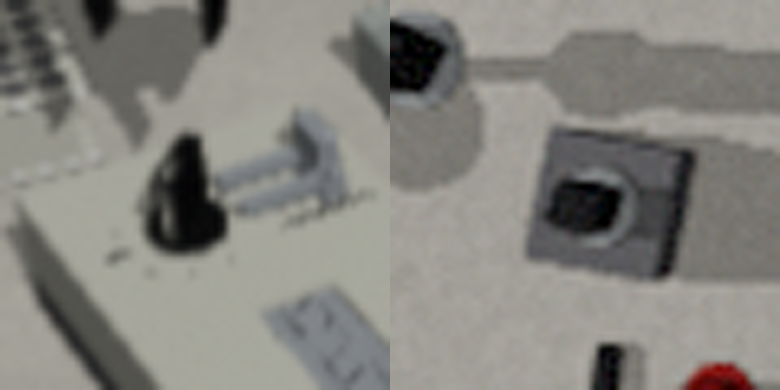

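The pin stands straight in its stand, the four carriers are in the tray, and the fingers straddle the knob bar. I'll descend and grip.

Call:
apply_moves([
  [0.5,20,1.9,1.2,-5],
  [0.5,30,0,0,0],
  [0.5,25,0,0,0],
  [0.5,11,0,0,0],
  [0.5,5,0,0,0],
  [0.5,0,0,0,0],
  [1,0,0,0,0],
  [1,0,0,0,0],
  [1,0,0,0,0],
  [1,0,0,0,0],
])

```text
t: 43.4
eef_pos: [647.9, -266.2, 102.8]
tcp_rot: [-0.01, 1.57, -0.589]
ft_force: [0.2, 1.1, 0.1]
opening: 0.222
```

Call:
apply_moves([
  [1,0,0,0,0],
  [1,0,0,0,0],
  [1,0,0,0,0],
  [1,0,0,0,0],
])

```text
t: 43.8
eef_pos: [647.5, -266.1, 102.5]
tcp_rot: [-2.631, 1.57, 3.073]
ft_force: [-5.2, 0.8, 4.6]
opening: 0.122
```

Run:
```python
from plan import *
plan((647.5,-266.7,101,93.5));print(status.state()["moment"])
```

```text
t 43.8 pos [ 647.5 -266.1  102.5] jaw -33.2 j6 0.10 tilt [-0.001  0.    -1.   ] open 0.122 F [-5.2  0.8  4.6]
turn 53.3 shift [ 1.5 -0.1  0.6] -> jaw -86.5
[ 0.16178489  0.88305828 -0.02366678]
```

Call:
apply_moves([
  [1,0,0,0,6.7],
  [1,0,0,0,6.7],
  [1,0,0,0,6.7],
  [1,0,0,0,6.7],
  [1,0,0,0,6.7],
  [1,0,0,0,6.7],
  [1,0,0,0,6.7],
  [1,0,0,0,6.4],
  [1,0,0,0,0],
  [1,0,0,0,0],
])

```text
t: 44.8
eef_pos: [646.7, -264.6, 102.5]
tcp_rot: [-2.315, 1.567, 2.458]
ft_force: [-10.0, 7.5, 8.8]
opening: 0.126
```

Run:
```python
from plan import *
plan((647.5,-266.1,101,93.5));print(status.state()["moment"])
```

```text
t 44.8 pos [ 646.7 -264.6  102.5] jaw -86.5 j6 1.03 tilt [-0.003  0.002 -1.   ] open 0.126 F [-10.    7.5   8.8]
turn 0.0 shift [1.5 0.7 1.5] -> jaw -86.5
[1.4650524  1.72700987 0.01132919]
```

Call:
apply_moves([
  [0.5,0,0,0,0],
  [0.5,0,0,0,0],
  [0.5,0,0,0,0],
  [0.5,0,0,0,0],
  [0.5,-30,0,0,0],
  [0.5,-40,0,0,0],
  [0.5,-30,0,0,0],
  [1,0,-40,0,0],
  [1,0,-40,0,0],
  [1,0,-40,0,0],
])

```text
t: 45.8
eef_pos: [526.7, -273.3, 202.4]
tcp_rot: [0.789, 1.57, -0.72]
ft_force: [0.2, -0.3, 0.1]
opening: 0.304
```

Call:
apply_moves([
  [1,0,-40,0,0],
  [1,0,-40,0,0],
  [1,0,-30,0,0],
  [1,0,0,0,0],
  [1,0,0,0,0],
])

```text
t: 46.3
eef_pos: [418.4, -280.7, 202.8]
tcp_rot: [0.819, 1.569, -0.692]
ft_force: [0.0, -1.0, -0.1]
opening: 0.004
```

Run:
```python
from plan import *
from fit import *
plan()
T,S=cam("top"),cam("scene")
h=[]
for cs,n in(([T],"top"),([S],"scene"),([T,S],"both")):
    x,f=fit(cs,lambda p:[box(*p,44,12,78,114),cyl(p[0],p[1],20,70,78)],(646,-265,np.radians([-15,0,15])),(646,-265,90),60,show=h if n=="both" else None);print(n,x[:2].round(1),np.degrees(x[2]).round(1),round(f,3))
def cr(c,X,r,s):
    u,v=px(c,[X])[0].astype(int);print(u-r,v-r);return cv2.resize(c["pixels"][v-r:v+r,u-r:u+r,::-1],(s,s),interpolation=2)
cv2.imwrite("pics/k2.png",np.hstack([cr(T,(620,-265,80),26,400),cr(S,(620,-265,80),26,400)]))
```

```text
t 46.3 pos [ 418.4 -280.7  202.8] jaw -86.6 j6 0.79 tilt [ 0.001 -0.001 -1.   ] open 0.004 F [ 0.  -1.  -0.1]
top [ 646.6 -265.5] 32.5 0.243
scene [ 647.3 -267.5] 25.8 0.156
both [ 647.7 -265.6] 25.1 0.406
384 135
221 141
```

View pics/k2.png

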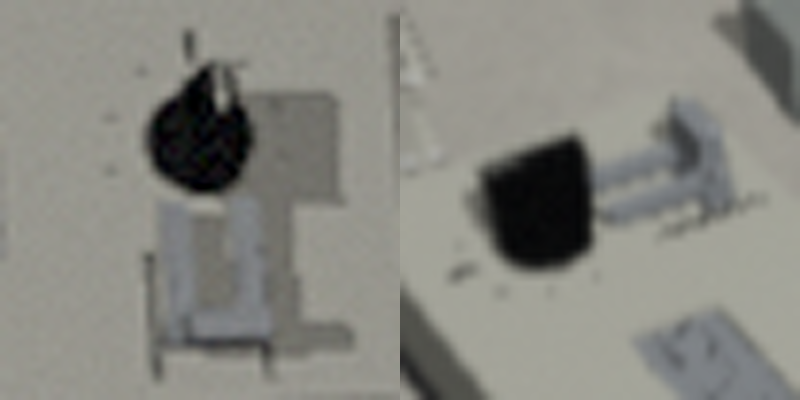

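The pointer looks close to the mark, but the white stripe may bias the fit. I'll redo it with the stripe filled and scan over the angle.

```bash
sed -i 's/D.append((c,u-r,v-r,\(.*\)<thr))/D.append((c,u-r,v-r,cv2.morphologyEx((\1<thr).astype(np.uint8),cv2.MORPH_CLOSE,np.ones((3*S,3*S)))>0))/' fit.py
python3 - <<'E'
from fit import *
T,S=cam("top"),cam("scene")
H=lambda p:[box(*p,44,12,78,114),cyl(p[0],p[1],20,70,78)]
for th in(60,80):
  for cs,n in(([T],"top"),([S],"scene"),([T,S],"both")):
    x,f=fit(cs,H,(647,-266,np.radians([-15,0,15,30])),(646,-265,90),th);print(th,n,x[:2].round(1),np.degrees(x[2]).round(1),round(f,3))
    for a in(-5,3.5,12,20,28):
        x,f=fit(cs,lambda p:H((p[0],p[1],np.radians(a))),(647,-266,[0]),(646,-265,90),th);print("  ",a,x[:2].round(1),round(f,3))
def draw(c,a,x,y):
    u,v=px(c,[(640,-265,90)])[0].astype(int)-18;g=cv2.resize(c["pixels"][v:v+36,u:u+36,::-1],None,fx=11,fy=11,interpolation=2)
    for h in H((x,y,np.radians(a))):
        cv2.polylines(g,[cv2.convexHull(((px(c,h)-[u,v]+.5)*11).astype(np.int32))],True,(0,255,0),1)
    q=((px(c,[(x,y,114),(x+22*np.cos(np.radians(a)),y+22*np.sin(np.radians(a)),114)])-[u,v]+.5)*11).astype(int)
    cv2.line(g,tuple(map(int,q[0])),tuple(map(int,q[1])),(0,0,255),1); return g
cv2.imwrite("pics/k3.png",cv2.resize(np.vstack([np.hstack([draw(T,a,646.5,-264.5),draw(S,a,646.5,-264.5)]) for a in(3.5,22)]),(600,600)))
E
```

```text
60 top [ 646.5 -266. ] 31.5 0.221
   -5 [ 647.9 -265.6] 0.228
   3.5 [ 646.5 -265.8] 0.23
   12 [ 647.9 -266.1] 0.231
   20 [ 647.4 -265.9] 0.229
   28 [ 647.  -265.9] 0.225
60 scene [ 647.6 -264.6] 25.2 0.158
   -5 [ 646.4 -267.3] 0.209
   3.5 [ 645.7 -268.9] 0.205
   12 [ 647.2 -270. ] 0.194
   20 [ 646.2 -268.6] 0.169
   28 [ 646.8 -266.4] 0.161
60 both [ 647.2 -266.2] 25.8 0.386
   -5 [ 647.6 -265.5] 0.441
   3.5 [ 647.4 -265.6] 0.439
   12 [ 646.2 -266.5] 0.427
   20 [ 647. -266.] 0.404
   28 [ 647.  -265.9] 0.387
80 top [ 647.6 -265.9] 29.1 0.146
   -5 [ 646.9 -265.4] 0.152
   3.5 [ 646.6 -265.3] 0.146
   12 [ 647.1 -265.8] 0.148
   20 [ 647.2 -266. ] 0.15
   28 [ 647. -266.] 0.148
80 scene [ 646.9 -267.3] 18.4 0.12
   -5 [ 647.8 -268. ] 0.14
   3.5 [ 647.6 -267.9] 0.138
   12 [ 647.6 -267. ] 0.127
   20 [ 647.1 -266.2] 0.12
   28 [ 646.6 -268.5] 0.143
80 both [ 647.4 -265.8] 17.9 0.268
   -5 [ 647.5 -265.6] 0.297
   3.5 [ 647.2 -266. ] 0.288
   12 [ 647.6 -265.6] 0.276
   20 [ 646.9 -266.3] 0.271
   28 [ 647.5 -266.4] 0.294
```

View pics/k3.png

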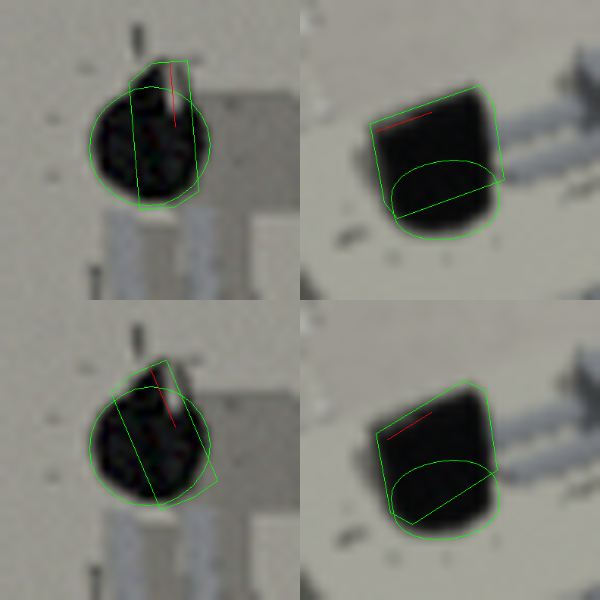

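With the 3.5° model, the red line falls on the white pointer and the bar outline matches in both views, so the knob is at the mark. Now the lock, with fingers shut.

Run:
```python
from plan import *
plan((546,-271.3,202,93.4),(546,-271.3,99,93.4),(556,-270.7,99,93.4),(601,-268,99,93.4))
```

```text
t 46.5 pos [ 419.1 -280.2  202.1] jaw -86.4 j6 0.79 tilt [ 0. -0. -1.] open 0.002 F [-0.  -0.1 -0.4]
turn 0.2 shift [  0.2 127.2  -1.3] -> jaw -86.6
turn 0.0 shift [103.  -0.  -0.] -> jaw -86.6
turn 0.0 shift [ 0. 10. -0.] -> jaw -86.6
turn 0.0 shift [ 0.  45.1 -0. ] -> jaw -86.6
```

Call:
apply_moves([
  [1,0,40,-1.3,0.2],
  [1,0,45,0,0],
  [1,0,42,0,0],
  [1,0,0,0,0],
  [1,30,0,0,0],
  [1,35,0,0,0],
  [1,25,0,0,0],
  [1,13,0,0,0],
  [1,0,0,0,0],
  [1,0,0,0,0],
])

```text
t: 47.5
eef_pos: [545.4, -271.6, 100.1]
tcp_rot: [0.874, 1.57, -0.639]
ft_force: [0.3, -0.0, -0.3]
opening: 0.005
```

Call:
apply_moves([
  [1,0,4,0,0],
  [1,0,4,0,0],
  [1,0,4,0,0],
  [1,0,4,0,0],
  [1,0,4,0,0],
  [1,0,0,0,0],
])

```text
t: 48.1
eef_pos: [565.4, -270.2, 99.4]
tcp_rot: [0.911, 1.57, -0.602]
ft_force: [-0.3, 0.5, -0.8]
opening: 0.001
```

Call:
apply_moves([
  [1,0,3,0,0],
  [1,0,3,0,0],
  [1,0,3,0,0],
])

```text
t: 48.4
eef_pos: [574.0, -269.7, 99.3]
tcp_rot: [-1.814, 1.57, 2.956]
ft_force: [-1.8, 0.4, 0.5]
opening: 0.004
```

Call:
apply_moves([
  [1,0,3,0,0],
  [1,0,3,0,0],
  [1,0,3,0,0],
  [1,0,3,0,0],
  [1,0,3,0,0],
])

```text
t: 48.9
eef_pos: [589.1, -268.9, 99.3]
tcp_rot: [-0.122, 1.571, -1.635]
ft_force: [-1.6, -0.4, 0.3]
opening: 0.004
```

Call:
apply_moves([
  [1,0,2,0,0],
  [1,0,2,0,0],
  [1,0,2,0,0],
  [1,0,0,0,0],
])

```text
t: 49.3
eef_pos: [595.2, -268.5, 99.3]
tcp_rot: [1.264, 1.57, -0.249]
ft_force: [0.3, 0.0, -0.6]
opening: 0.008
```

Call:
apply_moves([
  [1,0,2,0,0],
  [1,0,2,0,0],
  [1,0,1.5,0,0],
])

```text
t: 49.6
eef_pos: [600.5, -268.2, 99.3]
tcp_rot: [-1.028, 1.571, -2.541]
ft_force: [-2.6, -0.7, -0.3]
opening: 0.002
```

Call:
apply_moves([
  [1,0,1,0,0],
  [1,0,1,0,0],
  [1,0,0,0,0],
])

```text
t: 49.9
eef_pos: [601.3, -268.1, 99.3]
tcp_rot: [-1.772, 1.568, 2.998]
ft_force: [-9.3, -1.8, 3.5]
opening: 0.004
```

Call:
apply_moves([
  [1,0,1,0,0],
  [1,0,0,0,0],
])

```text
t: 50.1
eef_pos: [601.4, -268.1, 99.4]
tcp_rot: [-1.798, 1.566, 2.972]
ft_force: [-13.7, -2.9, 5.9]
opening: 0.005
```

The hard stop is at x = 601.3, as predicted for fully home. I'll back off and check.

Call:
apply_moves([
  [1,0,-15,0,0],
  [1,0,-25,0,0],
  [1,-40,0,0,0],
  [1,-40,-20,0,0],
  [1,-20,-40,0,0],
  [1,0,-45,0,0],
  [1,0,-45,0,0],
  [1,0,0,0,0],
  [1,0,0,0,0],
  [1,0,0,0,0],
])

```text
t: 51.1
eef_pos: [414.7, -279.3, 199.5]
tcp_rot: [0.923, 1.569, -0.59]
ft_force: [0.5, 0.7, -0.1]
opening: 0.006
```

Run:
```python
from plan import *
from car import *
plan()
T,S=cam("top"),cam("scene")
P,s=carriers(T,100,(205,130,330,200));print(P.round(1).tolist())
a=cv2.resize(T["pixels"][125:275,155:475,::-1],(800,375),interpolation=2)
b=cv2.resize(S["pixels"][140:200,210:320,::-1],(400,218),interpolation=2);d=cv2.resize(S["pixels"][225:285,350:460,::-1],(400,218),interpolation=2)
cv2.imwrite("pics/end.png",np.vstack([a,np.hstack([b,d])]))
```

```text
t 51.1 pos [ 414.7 -279.3  199.5] jaw -86.7 j6 0.79 tilt [ 0.001 -0.001 -1.   ] open 0.006 F [ 0.5  0.7 -0.1]
[[650.9, 90.8], [643.1, 201.2], [638.5, 257.9], [627.2, 158.4], [626.8, 88.3], [619.6, 199.8], [614.4, 255.5], [603.6, 156.3], [602.9, 86.5], [595.2, 197.6], [591.0, 254.0], [580.0, 152.0]]
```

View pics/end.png

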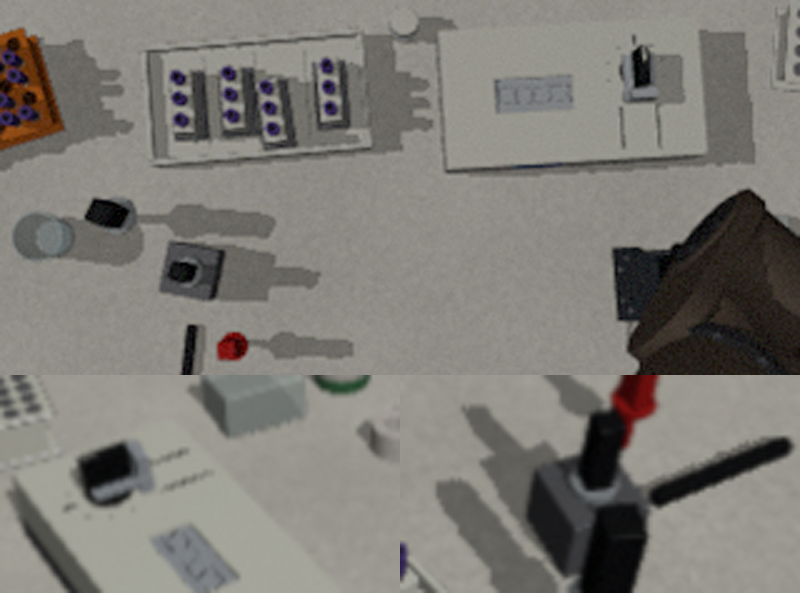

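The final view shows the lock home around the knob at (640,70) and four carriers upright in the tray. The pin is upright in its stand at (190,270), and the arm is clear of everything.

```bash
python3 -c "
from cell import env
print(env.job_done())"
```

```text
the job is handed in; nothing more can be done
None
```

The job is done and handed in at about 51 s of the 200 s allowed; the hand-in gave no verdict.

- **Carriers:** All four stand upright in the tray, steady over the last checks. One was knocked a few centimetres after I placed it. At about (604,156) mm it is still inside the limits, so I left it there.
- **Carrier grasp:** My first grasp closed on nothing because the fingers are slow. The camera showed the carrier had not moved, and the second attempt worked.
- **Pin and shutter:** The pin met a rigid square at y ≈ -136 (6.4 N), then slid until the force vanished at y ≈ -156. I pushed the shutter down about 16 mm, to its stop at 5.8 N, and held it. The pin stands upright in its stand again.
- **Knob and lock:** I turned the bar to the mark, about 3.5° in world yaw, and slid the lock until it hit a hard stop (over 9 N) at the predicted position.
- **Checks that disagreed:** The silhouette fit put the bar at 18–32°, with almost no sensitivity to angle in the top view. The gripper's angle at release, the pointer overlay and the prongs sliding home on both sides of the bar all point to it being at the mark.

In the final images no bystander in view looks disturbed, though I did not measure them, and the arm is clear of everything.

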